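# Refill and lock a laundry token magazine

### The job

Refill the token magazine: put every brass token stack on the table into its tube, push each one down past the spring catches with the pusher rod, and finally, with all of them inside, press the pile with the rod firmly against the solid stop at the bottom. Stand the rod back in its holder. Then lock the tube in this order: swing the inner link fully across the mouth while the outer link is still unfolded, and only then fold the outer link fully back over it; leave the other things on the table alone.

Things in the scene. Friction and masses are not known exactly. Their poses are not given: they have to be found in the camera images.
- magazine: Fixed steel housing, 130 mm (its x) by 200 mm (its y) by 130 mm tall. Origin at the centre of its underside on the table, z up. A vertical tube opens in its top at its local x 0, y -60 mm; a folding bar of two flat links, which turn about vertical axes, is pivoted on its top. It may be yawed a little.
- mouth (a point): Centre of the tube's mouth, level with the rim, 140 mm above the table; same axes as the magazine. The rim flares to 43 mm across and narrows within 8 mm of depth to a smooth 33 mm bore. The fingers do not fit in the tube.
- catches (a point): On the tube's axis, 20 mm below the rim: three sprung ball catches stick 4 mm into the bore here. A stack set in the mouth and released rests on them, its top about 13 mm above the rim. It takes up to about 8 N of push to pass; once its top is some 26 mm below the rim it drops freely.
- tube_foot (a point): On the tube's axis at table level. The pile rests on a fixed stop inside, out of sight, whose top is set differently each time, 12 to 26 mm above this point (114 to 128 mm below the rim), and can only be felt: press with 12 N or more for about half a second.
- rod: Pusher rod, 160 mm long, 150 g, standing upright in its holder: a round aluminium shaft 20 mm in diameter, 115 mm long, with a black square grip block, 26 by 26 mm and 45 mm tall, on top (from 115 to 160 mm above the foot). Origin at the centre of its flat foot, z up the rod; the sides of the block face its x and y.
- holder: Fixed grey holder for the rod: a 70 mm square foot plate 8 mm thick with an upright socket, 50 mm tall overall; bore 25 mm flaring to 35 mm at the rim, floor 8 mm above the table. Origin at the centre of its underside, z up. The rod's foot rests on the socket floor, 8 mm above the origin.
- pivot (a point): Axis of the inner link's pivot on top of the magazine (150 mm above the table); same axes as the magazine. It lies 85 mm from the mouth in the magazine's +y.
- link1 (a joint): Inner link: flat bar, 125 mm from pivot to elbow, with a 52 mm round cover 85 mm from the pivot; 144 to 149 mm above the table. 0 rad: fully closed on its stop, pointing to the magazine's -y, cover over the mouth. Grows counter-clockwise from above: at 1.57 it points to the magazine's +x. Stays where left (0.4 N m of friction); range 0 to 1.9.
- elbow_knob (a point): Top centre of the round post, 18 mm in diameter, that stands on the inner link at the elbow, the axis on which the outer link turns. Top 191.5 mm above the table; some 35 mm of it is free to grasp. Moving it swings the inner link, and the outer link rides along.
- link2 (a joint): Outer link: flat bar 85 mm long, hinged at the elbow, just above the inner link (top 156 mm above the table). 0 rad: fully folded on its stop, lying back along the inner link toward the pivot. Grows counter-clockwise from above, relative to the inner link; 3.14 would be straight. Stays where left (0.04 N m of friction); range 0 to 2.6.
- end_knob (a point): Top centre of the round post, 18 mm in diameter, on the outer link, 70 mm from the elbow axis. Top 191.5 mm above the table; some 33 mm of it is free to grasp. Moving it turns the outer link; a tight grip that does not turn with the post drags the inner link open instead, so hold it loosely or push it.
- stack1: One of up to four identical token stacks (how many are there varies; absent ones read None): brass-coloured upright cylinder 30 mm in diameter, 28 mm tall, 60 g, standing on the table. Origin at the centre of its underside, z up its axis; either end may go first.
- stack2: One of up to four identical token stacks (how many are there varies; absent ones read None): brass-coloured upright cylinder 30 mm in diameter, 28 mm tall, 60 g, standing on the table. Origin at the centre of its underside, z up its axis; either end may go first.
- stack3: One of up to four identical token stacks (how many are there varies; absent ones read None): brass-coloured upright cylinder 30 mm in diameter, 28 mm tall, 60 g, standing on the table. Origin at the centre of its underside, z up its axis; either end may go first.
- stack4: One of up to four identical token stacks (how many are there varies; absent ones read None): brass-coloured upright cylinder 30 mm in diameter, 28 mm tall, 60 g, standing on the table. Origin at the centre of its underside, z up its axis; either end may go first.
- detergent: Bystander: white bottle, 72 mm in diameter, 200 mm tall. Origin under its centre.
- dosing_cup: Bystander: small clear plastic cup, 64 mm across, 50 mm tall. Origin under its centre.
- stain_can: Bystander: metal tin, 56 mm in diameter, 65 mm tall. Origin under its centre.
- tape_roll: Bystander: cardboard ring lying flat, 84 mm across, 24 mm tall. Origin under its centre.
- soap_bar: Bystander: white bar of soap 75 by 50 by 26 mm. Origin under its centre.
- driver: Bystander: screwdriver 170 mm long, lying flat along its x.
- padlock: Bystander: small brass padlock lying flat, 22 by 45 mm, 16 mm high, lying among the stacks.
There are look-alikes about, which are no part of the job. Leave any green look-alike of the stack2 alone. What is shaped like the stack4 but pink is not meant.

How it is judged:
By the outcome, as a careful person would: the job done as asked, in the order asked, and still so for the second after the job is handed in, with the robot touching nothing.
Of stack1, stack2, stack3, stack4 only 2 to 3 are there at a start; the rules pass over those that are not, and their reading is None.
At some moment in a run one of stack1, stack2, stack3, stack4 may be knocked a few centimetres aside while the robot is not near it.
It also fails if it takes over 210 s, if anything falls off the work surface, if the arm or the gripper's body presses on something with over 40 N, if the wrist force passes 120 N, or if a joint passes its speed limit or range.

### The arm

A 6-joint arm with a two-finger parallel gripper is mounted at the origin on the work surface. World frame = base frame: x ahead of the robot, y to its left, z up, the work surface at z = 0. Lengths are in mm, angles in rad, forces in N, time in s.
With the tool pointing down it reaches from about 325 to 900 mm from the base axis. Payload 6.1 kg.
Tool frame: the origin (TCP) lies on the centre line of the jaws, within the pads' length; the fingertips stand bot.tips_ahead ahead of it and the grasp point (between the pads) lies 6 mm ahead of it (bot.tips_ahead is the distance from the TCP to the fingertips, in mm); z points along the fingers, y is the line along which they close (so a half turn about z gives the same grasp; the last joint's range is limited). The gripper opens to 85 mm and grips with 20 to 120 N. Pads are 22 mm wide; open, the fingers measure 114 mm over their backs; the gripper's body (76 mm by 85 mm) begins 54 mm behind the grasp point. The pads swing forward as they close: fully open they stand 13 mm farther back than shut.
Start: joints at [1.028, 0.22, 1.526, -0, 1.395, -0.126], TCP at [253.02, 571.486, 256.3] pointing down, gripper open.
Joint ranges: [-2.98, 2.98], [-0.91, 2.08], [0.09, 2.57], [-1.24, 4.39], [0.2, 2.65], [-2.68, 2.68]. Speed limits (rad/s): [2.57, 2.57, 3.01, 3.14, 3.14, 3.14].

### API

Orientations are given as a unit quaternion [w, x, y, z].
In Python, from cell import bot, cams, order, finder gives the robot as it stands.
- The arm moves only by the tool play_rows, never from a script. Its argument "rows" is a list of rows, each an object of numbers: "dx", "dy", "dz": the shift along the tool's x, y, z in m; "twist": the turn about the tool's z in rad; "fingers": the finger opening in m, from 0 to 0.0854. A call has 1 to 12 rows; each row shifts and turns the commanded pose from where the row before left it, along the tool's axes as they then stand; what a row does not reach is not made up. A row lasts 1/10 s, in which the tool goes at most 50 mm and 8.59 degrees, less where a joint would pass 70% of its speed; a pose out of reach is approached as far as the arm can. A call with a gripper value outside its range is refused whole. The fingers move at their own pace and stop on an object; "grip_force" is the grip in N (left out, the last holds). Time passes only in rows, so rows that do not move let the fingers close. It gives the time, the measured TCP pose, the force, the opening and the grip force at its end, in the units of the state.
- bot.get_obs(): the state, without advancing time (a new reading comes with each control period).
- cams.read_camera(name): name is "scene" or "top" or "wrist"; returns the picture (420x560x3 uint8, red, green, blue); there is no depth.
- cams.camera_params(name): a dict with "fx", "fy", "cx", "cy" (pixels), "origin" and "attitude" of the camera in the world. Camera axes: x right, y up, looking along -z (the intrinsics and any distortion apply to the point x, -y, -z); pixel columns grow to the right and rows downward; lengths in mm; the calibration is good to about 2 mm. A picture is of the moment at which its call begins: read the wrist's pose just before it. camera_params takes no time and is no camera call; for the wrist camera it gives the pose at the moment of the call.
- order.sign_off(): hands the job in; it is judged then, once.
Trained networks look in the newest picture that a camera, given by its name, has taken for a name from the list of things; names that differ only in an ending like _2 or _b are one class to them, and where a whole thing is asked for, a point or a joint stands for the part that bears it (a point fixed in the world has none). Each returns a list of dicts, best first, with "p" (0 to 1); they miss things now and then, are a little off and sometimes report something else, mostly with a low value. They report only what shows in the picture. A call takes as long as a camera call. They do not tell look-alikes from the thing itself.
- finder.spot_in(camera, target): "location" ([x, y, z] in mm, in world coordinates, good to about 4 mm: the middle of the surface that is visible of it).
- finder.trace(camera, target): "region" (420x560 bool, what is visible of it).
- finder.tip_of(camera, target): "location" ([x, y, z] in mm, in world coordinates, good to about 4 mm: a listed point, or the origin of a listed thing).
The state is a dict: "time": time; "joint_positions": joint angles; "qvel": joint speeds; "joint_torque": joint torques, N m; "ee_pos": TCP position; "tcp_rot": TCP orientation; "ft_force": force on the tool from outside, world axes, zero at the start; "wrist_torque": the same for the moment, N m; "opening": finger opening in mm; "grasp_force": force on a finger pad.
Only numpy, scipy, OpenCV 4.12 (cv2) and the standard library are available. Lean on these libraries where they do the work, as an engineer would, in place of code of your own. Each camera call takes 0.05 s, during which the arm holds its last target. There are 200 camera calls.

## Working session

There is one attempt and no reset: what is moved stays moved. The work goes in short steps, Python scripts to look and compute and a tool call to move; the robot and the scene stay as the last step left them, time stands still between calls to the robot, and variables do not carry over. Pictures are saved under pics/ and viewed, at most 14 in all, crops included, and the job is handed in when it is done.

Besides the shell and the picture viewer there is one more tool, called after "Request:" as name(argument=value, ...), one argument or row to a line, values as JSON. play_rows: Moves the arm, as the interface text tells. Its arguments: {"type":"object","properties":{"rows":{"type":"array"},"grip_force":{"type":"number"}},"required":["rows"]}

```bash
ls; mkdir -p pics; cat > h.py <<'E'
import numpy as np, cv2
from cell import bot, cams, order, finder
from scipy.spatial.transform import Rotation as R
def snap(c,n):
    im=cams.read_camera(c); cv2.imwrite(f'pics/{n}.png',im[:,:,::-1]); return im
def q2m(q): return R.from_quat([q[1],q[2],q[3],q[0]]).as_matrix()
def st():
    o=bot.get_obs(); print('t',o['time'],'p',np.round(o['ee_pos'],1),'q',np.round(o['tcp_rot'],3),'F',np.round(o['ft_force'],1),'open',o['opening'],'gf',o['grasp_force'],'j',np.round(o['joint_positions'],2)); return o
def tool(v): # world mm vector -> tool m
    o=bot.get_obs(); return np.round(q2m(o['tcp_rot']).T@np.array(v)/1000,4)
E
python3 - <<'E'
from h import *
o=st(); print(q2m(o['tcp_rot']).round(3), bot.tips_ahead)
for c in ['top','scene']:
    p=cams.camera_params(c); print(c,p)
    snap(c,c+'0')
    for t in ['stack1','rod','holder','mouth','pivot','elbow_knob','end_knob','magazine','padlock']:
        r=finder.tip_of(c,t)
        print(c,t,[(np.round(x['location'],1).tolist(),round(x['p'],2)) for x in r[:7]])
st()
E
```

```text
pics
t 0.0 p [252.7 571.  255.2] q [-0.     0.207  0.978 -0.001] F [-0.1 -0.  -0.3] open 85.58046512774388 gf 0.0 j [ 1.03  0.22  1.53 -0.    1.39 -0.13]
[[-0.914  0.405 -0.001]
 [ 0.405  0.914 -0.002]
 [ 0.    -0.002 -1.   ]] 25.0
top {'fx': 427.78213165321756, 'fy': 427.78213165321756, 'cx': 288.4658700541389, 'cy': 219.76384480027133, 'origin': array([ 366.51220638,  -15.84637067, 1400.55218803]), 'attitude': array([ 0.70578172,  0.04471076, -0.04188925, -0.70577504])}
top stack1 [([342.9, -312.0, 1.5], 0.62), ([570.8, -122.4, -3.9], 0.55), ([588.9, -336.6, -2.1], 0.49), ([410.3, -337.7, 0.2], 0.49), ([541.5, -203.8, 0.8], 0.44), ([542.2, 0.1, 142.2], 0.28)]
top rod [([503.9, -435.0, 2.3], 0.7), ([510.7, 349.4, 3.0], 0.51)]
top holder [([512.2, 345.8, -1.1], 0.92), ([706.0, -356.0, -0.3], 0.71), ([511.2, -266.0, -2.3], 0.25)]
top mouth [([541.6, -1.4, 140.8], 0.85), ([660.0, -23.7, 194.5], 0.72)]
top pivot [([540.7, 79.2, 152.8], 0.96), ([372.6, 170.3, 1.7], 0.38)]
top elbow_knob [([666.7, 48.0, 191.6], 0.6)]
top end_knob [([540.5, 59.0, -2.7], 0.65), ([655.4, -22.8, 193.3], 0.48)
[... 416 characters left out ...]
4.6, 2.0], 0.73), ([541.5, -200.2, 1.8], 0.62), ([405.7, -337.0, -1.4], 0.6), ([337.4, -307.7, -1.6], 0.51)]
scene rod [([506.8, 340.3, 6.2], 0.57)]
scene holder [([509.8, 352.0, -0.9], 0.63)]
scene mouth [([544.0, 0.5, 141.4], 0.83)]
scene pivot [([663.0, 48.2, 191.0], 0.7), ([543.1, 80.7, 150.4], 0.59), ([589.3, -338.7, 2.3], 0.33), ([656.4, -23.2, 192.7], 0.31)]
scene elbow_knob [([665.1, 49.8, 192.7], 0.72)]
scene end_knob [([656.2, -19.5, 191.8], 0.54)]
scene magazine [([544.9, 57.3, 2.9], 0.9)]
scene padlock [([510.1, -272.0, -2.7], 0.66)]
t 1.0 p [253.  571.5 256.3] q [-0.     0.207  0.978  0.   ] F [-0.7  0.1 -0. ] open 85.59148118211283 gf 0.0 j [ 1.03  0.22  1.53  0.    1.39 -0.13]
```

View pics/top0.png

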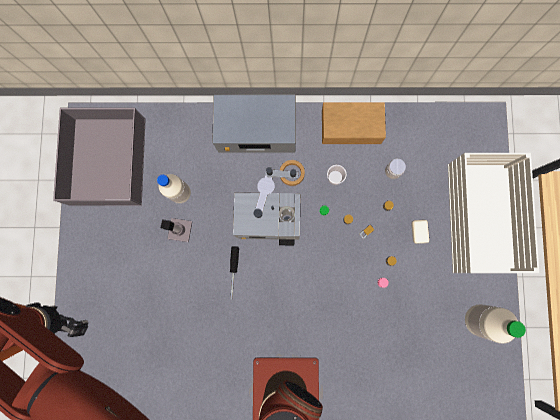

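View pics/scene0.png

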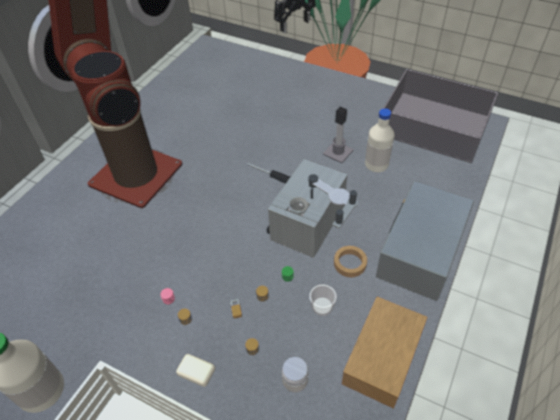

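The pictures show the magazine at about (270,215) in the top view with its links unfolded, and the rod in its holder at (175,230). There are three brass stacks, at (348,219), (389,206) and (391,261), with the padlock at (367,231). The green look-alike is at (324,211) and the pink one at (383,283). I'll move over the first stack now.

Request:
play_rows(
  rows=[
    {"twist": 0.14, "fingers": 0.06},
    {"twist": 0.14},
    {"twist": 0.14},
    {"twist": 0.14},
    {"twist": 0.14},
    {"twist": 0.14},
    {"twist": 0.14},
    {"twist": 0.14},
    {"twist": 0.14},
    {"twist": 0.14},
    {"twist": 0.14},
  ],
  grip_force=30,
)

```text
schema error: expected keys dx, dy, dz, twist, fingers
```

Request:
play_rows(
  rows=[
    {"dx": -0.03, "dy": 0.028},
    {"dx": -0.03, "dy": 0.028},
    {"dx": -0.03, "dy": 0.028},
    {"dx": -0.03, "dy": 0.028},
    {"dx": -0.03, "dy": 0.028},
    {"dx": -0.03, "dy": 0.028},
    {"dx": -0.03, "dy": 0.028},
    {"dx": -0.03, "dy": 0.028},
    {"dx": -0.03, "dy": 0.028},
    {"dx": -0.03, "dy": 0.028},
  ],
)

```text
schema error: expected keys dx, dy, dz, twist, fingers
```

Request:
play_rows(
  rows=[
    {"dx": -0.03, "dy": 0.028},
    {"dx": -0.03, "dy": 0.028},
    {"dx": -0.03, "dy": 0.028},
    {"dx": -0.03, "dy": 0.028},
    {"dx": -0.03, "dy": 0.028},
    {"dx": -0.03, "dy": 0.028},
    {"dx": -0.03, "dy": 0.028},
    {"dx": -0.03, "dy": 0.028},
    {"dx": -0.03, "dy": 0.028},
    {},
  ],
)

```text
schema error: expected keys dx, dy, dz, twist, fingers
```

```bash
cat >> h.py <<'E'
def plan(xyz, ty=None):
    """tool-y heading ty in deg (mod 180). prints twist first, then shift in the twisted tool frame (m)"""
    o=bot.get_obs(); M=q2m(o['tcp_rot']); a=np.degrees(np.arctan2(M[1,1],M[0,1]))
    tw=0
    if ty is not None:
        d=(ty-a+90)%180-90; tw=-np.radians(d)
    M2=M@R.from_rotvec([0,0,tw]).as_matrix()
    v=M2.T@(np.array(xyz)-np.array(o['ee_pos']))/1000
    print('ty now',round(a,1),'twist',round(tw,3),'j6',round(o['joint_positions'][5],2),'then shift',v.round(4)); return v
def find(c,t,f='tip',n=5):
    cams.read_camera(c); r=(finder.tip_of if f=='tip' else finder.spot_in)(c,t)
    for x in r[:n]: print(c,t,np.round(x['location'],1),round(x['p'],2))
    return r
def pix(c,P,p=None):
    p=p or cams.camera_params(c); M=q2m(p['attitude']); v=M.T@(np.array(P)-p['origin'])
    return p['cx']+p['fx']*v[0]/-v[2], p['cy']-p['fy']*v[1]/-v[2]
def ray(c,u,v,z,p=None):
    p=p or cams.camera_params(c); M=q2m(p['attitude'])
    d=M@np.array([(u-p['cx'])/p['fx'],-(v-p['cy'])/p['fy'],-1]); o=np.array(p['origin']); return o+d*(z-o[2])/d[2]
E
python3 - <<'E'
from h import *
st(); print(bot.tips_ahead); print(cams.camera_params('wrist'))
snap('wrist','w1')
for t in ['stack1','mouth','padlock']: 
    for x in finder.tip_of('wrist',t): print(t,np.round(x['location'],1),round(x['p'],2))
find('top','stack1'); find('scene','stack1')
plan([541.5,-202,100])
E
```

```text
t 1.0 p [253.  571.5 256.3] q [-0.     0.207  0.978  0.   ] F [-0.7  0.1 -0. ] open 85.59148118211283 gf 0.0 j [ 1.03  0.22  1.53  0.    1.39 -0.13]
25.0
{'fx': 294.2547413961275, 'fy': 294.2547413961275, 'cx': 283.94556162543074, 'cy': 208.09353525868258, 'origin': array([187.23666938, 601.29247379, 372.95524248]), 'attitude': array([ 0.82987454, -0.11977419, -0.07766765,  0.5393794 ])}
top stack1 [ 543.1 -203.     3.1] 0.6
top stack1 [ 4.094e+02 -3.389e+02 -3.000e-01] 0.6
top stack1 [ 342.6 -312.4   -1.1] 0.55
top stack1 [ 588.5 -333.5    2.3] 0.54
top stack1 [ 573.1 -122.6   -1. ] 0.54
scene stack1 [ 539.2 -200.4    4. ] 0.65
scene stack1 [ 407.1 -338.9   -0.6] 0.63
scene stack1 [ 5.760e+02 -1.263e+02 -5.000e-01] 0.62
scene stack1 [ 591.5 -336.8    4. ] 0.55
scene stack1 [632.5 355.8   0.7] 0.55
ty now 66.1 twist 0 j6 -0.13 then shift [-0.5769 -0.5904  0.1563]
```

View pics/w1.png

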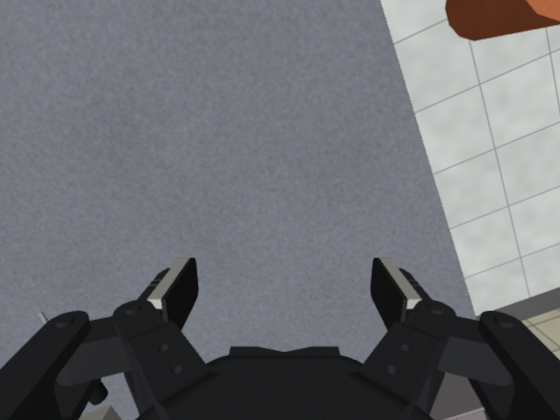

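The wrist view shows only empty table and the open fingers at the bottom, at (180,290) and (390,290). Each row needs all the keys, so I'm resending.

Request:
play_rows(
  rows=[
    {"dx": 0, "dy": 0, "dz": 0, "twist": 0.14, "fingers": 0.06},
    {"dx": 0, "dy": 0, "dz": 0, "twist": 0.14, "fingers": 0.06},
    {"dx": 0, "dy": 0, "dz": 0, "twist": 0.14, "fingers": 0.06},
    {"dx": 0, "dy": 0, "dz": 0, "twist": 0.14, "fingers": 0.06},
    {"dx": 0, "dy": 0, "dz": 0, "twist": 0.14, "fingers": 0.06},
    {"dx": 0, "dy": 0, "dz": 0, "twist": 0.14, "fingers": 0.06},
    {"dx": 0, "dy": 0, "dz": 0, "twist": 0.14, "fingers": 0.06},
    {"dx": 0, "dy": 0, "dz": 0, "twist": 0.14, "fingers": 0.06},
    {"dx": 0, "dy": 0, "dz": 0, "twist": 0.14, "fingers": 0.06},
    {"dx": 0, "dy": 0, "dz": 0, "twist": 0.14, "fingers": 0.06},
    {"dx": 0, "dy": 0, "dz": 0, "twist": 0.14, "fingers": 0.06},
  ],
  grip_force=30,
)

```text
time: 2.5
ee_pos: [253.0, 571.5, 256.3]
tcp_rot: [0.0, 0.831, 0.556, -0.0]
ft_force: [0.2, 0.1, 0.2]
opening: 60.0
grasp_force: 0.0
```

Request:
play_rows(
  rows=[
    {"dx": -0.036, "dy": 0.029, "dz": 0, "twist": 0, "fingers": 0.06},
    {"dx": -0.036, "dy": 0.029, "dz": 0, "twist": 0, "fingers": 0.06},
    {"dx": -0.036, "dy": 0.029, "dz": 0, "twist": 0, "fingers": 0.06},
    {"dx": -0.036, "dy": 0.029, "dz": 0, "twist": 0, "fingers": 0.06},
    {"dx": -0.036, "dy": 0.029, "dz": 0, "twist": 0, "fingers": 0.06},
    {"dx": -0.036, "dy": 0.029, "dz": 0, "twist": 0, "fingers": 0.06},
    {"dx": -0.036, "dy": 0.029, "dz": 0, "twist": 0, "fingers": 0.06},
    {"dx": -0.036, "dy": 0.029, "dz": 0, "twist": 0, "fingers": 0.06},
    {"dx": -0.036, "dy": 0.029, "dz": 0, "twist": 0, "fingers": 0.06},
    {"dx": -0.036, "dy": 0.029, "dz": 0, "twist": 0, "fingers": 0.06},
  ],
)

```text
time: 3.5
ee_pos: [386.4, 127.1, 256.7]
tcp_rot: [0.0, 0.83, 0.558, 0.001]
ft_force: [1.4, 1.1, 1.0]
opening: 59.6
grasp_force: 0.0
```

Request:
play_rows(
  rows=[
    {"dx": -0.036, "dy": 0.029, "dz": 0, "twist": 0, "fingers": 0.06},
    {"dx": -0.036, "dy": 0.029, "dz": 0, "twist": 0, "fingers": 0.06},
    {"dx": -0.036, "dy": 0.029, "dz": 0, "twist": 0, "fingers": 0.06},
    {"dx": -0.036, "dy": 0.029, "dz": 0, "twist": 0, "fingers": 0.06},
    {"dx": -0.036, "dy": 0.029, "dz": 0, "twist": 0, "fingers": 0.06},
    {"dx": -0.036, "dy": 0.029, "dz": 0, "twist": 0, "fingers": 0.06},
    {"dx": -0.036, "dy": 0.029, "dz": 0, "twist": 0, "fingers": 0.06},
    {"dx": -0.036, "dy": 0.029, "dz": 0, "twist": 0, "fingers": 0.06},
    {"dx": -0.036, "dy": 0.029, "dz": 0, "twist": 0, "fingers": 0.06},
    {"dx": 0, "dy": 0, "dz": 0, "twist": 0, "fingers": 0.06},
  ],
)

```text
time: 4.5
ee_pos: [506.3, -274.6, 255.5]
tcp_rot: [0.0, 0.831, 0.557, -0.001]
ft_force: [0.3, 1.0, 0.3]
opening: 60.0
grasp_force: 0.0
```

```bash
python3 - <<'E'
from h import *
st(); print(bot.tips_ahead)
snap('wrist','w2')
for t in ['stack1','mouth','padlock']: 
    for x in finder.tip_of('wrist',t): print(t,np.round(x['location'],1),round(x['p'],2))
plan([541.5,-202,100])
E
```

```text
t 4.5 p [ 506.3 -274.6  255.5] q [ 0.     0.831  0.557 -0.001] F [0.3 1.  0.3] open 60.03966148594647 gf 0.0 j [-0.63  0.1   1.66 -0.    1.38 -0.24]
25.0
stack1 [ 3.375e+02 -3.134e+02 -3.000e-01] 0.91
stack1 [ 571.8 -127.6    1.5] 0.75
stack1 [ 5.391e+02 -2.017e+02  2.000e-01] 0.64
stack1 [ 590.1 -332.8    3.1] 0.62
padlock [ 507.4 -266.8   -1.1] 0.72
ty now -22.1 twist 0 j6 -0.24 then shift [0.0751 0.0082 0.1562]
```

View pics/w2.png

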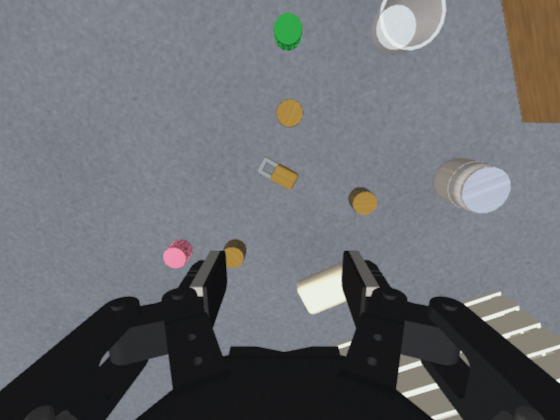

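The wrist view shows brass stacks at (290,113), (364,203) and (234,252). The padlock is at (280,174), green at (288,30) and pink at (178,254). I'll refine the positions by colour.

```bash
cat >> h.py <<'E'
def brass(c, near=None, im=None, z=28):
    """top-face centres of brass blobs, found by hue"""
    if im is None: im=cams.read_camera(c)
    p=cams.camera_params(c)
    h=cv2.cvtColor(im,cv2.COLOR_RGB2HSV); m=cv2.inRange(h,(10,120,70),(28,255,255))
    m=cv2.morphologyEx(m,cv2.MORPH_CLOSE,np.ones((3,3),np.uint8))
    n,l,s,ce=cv2.connectedComponentsWithStats(m)
    for i in range(1,n):
        if s[i,4]<25: continue
        w=ray(c,*ce[i],z-3,p); 
        if near is None and (w[1]>-60 or w[0]>720): continue
        if near is not None and np.hypot(*(w[:2]-near))>80: continue
        print(c,'brass',ce[i].round(1),'area',s[i,4],'bbox',s[i,:4],'world',w.round(1))
E
python3 - <<'E'
from h import *
im=cv2.imread('pics/w2.png')[:,:,::-1]; brass('wrist',im=np.ascontiguousarray(im))
im=cv2.imread('pics/top0.png')[:,:,::-1]; brass('top',im=np.ascontiguousarray(im))
im=cv2.imread('pics/scene0.png')[:,:,::-1]; brass('scene',im=np.ascontiguousarray(im),z=20)
E
```

```text
wrist brass [289.1 112.6] area 537 bbox [277 100  25  27] world [ 541.4 -194.7   25. ]
wrist brass [283.9 176.3] area 401 bbox [271 164  27  25] world [ 508.7 -259.6   25. ]
wrist brass [363.7 202. ] area 453 bbox [351 191  26  23] world [ 587.1 -325.9   25. ]
wrist brass [233.3 255.2] area 365 bbox [224 241  20  26] world [ 409.1 -330.4   25. ]
top brass [548.2 294. ] area 642 bbox [538 175  20 235] world [ 299.  -832.2   25. ]
top brass [388.2 205.2] area 66 bbox [383 201  11   9] world [ 583.7 -334.4   25. ]
top brass [347.9 218.8] area 64 bbox [344 215   9   9] world [ 539.2 -203.    25. ]
top brass [368.5 229.4] area 56 bbox [364 225  10  10] world [ 504.5 -268.7   25. ]
top brass [391.2 260.5] area 67 bbox [386 256  11   9] world [ 404.7 -339.1   25. ]
scene brass [261.8 291.1] area 70 bbox [258 287   9   9] world [ 539.  -200.3   17. ]
scene brass [236.2 310.7] area 66 bbox [233 306   8  11] world [ 509.9 -274.3   17. ]
scene brass [183.9 314.1] area 71 bbox [180 310   9  10] world [ 403.1 -336.7   17. ]
scene brass [251.4 344.5] area 85 bbox [247 340  10  10] world [ 584.4 -333.2   17. ]
```

Request:
play_rows(
  rows=[
    {"dx": 0.037, "dy": 0.0035, "dz": 0, "twist": 0, "fingers": 0.06},
    {"dx": 0.0375, "dy": 0.0035, "dz": 0.02, "twist": 0, "fingers": 0.06},
    {"dx": 0, "dy": 0, "dz": 0.045, "twist": 0, "fingers": 0.06},
    {"dx": 0, "dy": 0, "dz": 0.045, "twist": 0, "fingers": 0.06},
    {"dx": 0, "dy": 0, "dz": 0.045, "twist": 0, "fingers": 0.06},
    {"dx": 0, "dy": 0, "dz": 0.04, "twist": 0, "fingers": 0.06},
    {"dx": 0, "dy": 0, "dz": 0.02, "twist": 0, "fingers": 0.06},
    {"dx": 0, "dy": 0, "dz": 0, "twist": 0, "fingers": 0.06},
    {"dx": 0, "dy": 0, "dz": 0, "twist": 0, "fingers": 0.06},
  ],
)

```text
time: 5.6
ee_pos: [540.8, -202.3, 42.3]
tcp_rot: [0.0, 0.829, 0.559, 0.0]
ft_force: [0.8, -0.2, 0.3]
opening: 60.0
grasp_force: 0.0
```

```bash
python3 - <<'E'
from h import *
st(); snap('wrist','w3'); brass('wrist'); find('wrist','stack1'); plan([540.5,-202,40])
E
```

```text
t 5.6 p [ 540.8 -202.3   42.3] q [0.    0.829 0.559 0.   ] F [ 0.8 -0.2  0.3] open 59.99598667612364 gf 0.0 j [-0.49  0.36  1.8   0.    0.99 -0.11]
wrist brass [284.2 262.7] area 2762 bbox [256 224  58  70] world [ 543.4 -200.    25. ]
wrist brass [275.7 343.8] area 348 bbox [259 334  39  18] world [ 520.3 -244.3   25. ]
wrist brass [426.  395.2] area 1695 bbox [396 370  64  50] world [ 588.5 -312.    25. ]
wrist stack1 [ 540.8 -201.7    3.9] 0.92
wrist stack1 [ 575.3 -124.1    1.1] 0.66
wrist stack1 [ 590.4 -336.     1.1] 0.55
ty now -22.1 twist 0 j6 -0.11 then shift [ 0.0011 -0.0021  0.0037]
```

View pics/w3.png

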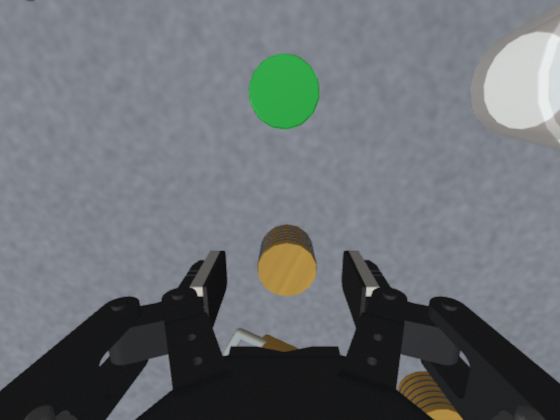

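The stack sits centred between the pads at (287,268). I'll close, lift and carry it partway to the mouth.

Request:
play_rows(
  rows=[
    {"dx": 0.001, "dy": 0, "dz": 0.003, "twist": 0, "fingers": 0.06},
    {"dx": 0, "dy": 0, "dz": 0, "twist": 0, "fingers": 0.024},
    {"dx": 0, "dy": 0, "dz": 0, "twist": 0, "fingers": 0.024},
    {"dx": 0, "dy": 0, "dz": 0, "twist": 0, "fingers": 0.024},
    {"dx": 0, "dy": 0, "dz": 0, "twist": 0, "fingers": 0.024},
    {"dx": 0, "dy": 0, "dz": 0, "twist": 0, "fingers": 0.024},
    {"dx": 0, "dy": 0, "dz": -0.02, "twist": 0, "fingers": 0.024},
    {"dx": 0, "dy": 0, "dz": -0.03, "twist": 0, "fingers": 0.024},
    {"dx": 0, "dy": 0, "dz": -0.04, "twist": 0, "fingers": 0.024},
    {"dx": 0, "dy": 0, "dz": -0.04, "twist": 0, "fingers": 0.024},
    {"dx": 0, "dy": 0, "dz": -0.03, "twist": 0, "fingers": 0.024},
    {"dx": 0, "dy": 0, "dz": 0, "twist": 0, "fingers": 0.024},
  ],
  grip_force=30,
)

```text
time: 7.0
ee_pos: [543.6, -203.7, 203.9]
tcp_rot: [0.004, 0.83, 0.558, 0.002]
ft_force: [0.1, -0.3, -0.7]
opening: 28.8
grasp_force: 29.8
```

Request:
play_rows(
  rows=[
    {"dx": 0.026, "dy": -0.0105, "dz": 0, "twist": 0, "fingers": 0.024},
    {"dx": 0.026, "dy": -0.0105, "dz": 0, "twist": 0, "fingers": 0.024},
    {"dx": 0.026, "dy": -0.0105, "dz": 0, "twist": 0, "fingers": 0.024},
    {"dx": 0.026, "dy": -0.0105, "dz": 0, "twist": 0, "fingers": 0.024},
    {"dx": 0, "dy": 0, "dz": 0, "twist": 0, "fingers": 0.024},
    {"dx": 0, "dy": 0, "dz": 0, "twist": 0, "fingers": 0.024},
  ],
)

```text
time: 7.6
ee_pos: [540.6, -89.7, 197.1]
tcp_rot: [-0.0, 0.829, 0.559, -0.001]
ft_force: [-0.4, -0.0, -0.3]
opening: 28.4
grasp_force: 29.8
```

```bash
python3 - <<'E'
from h import *
st(); snap('wrist','w4')
for t in ['mouth','pivot','elbow_knob','end_knob']:
    for x in finder.tip_of('wrist',t)[:2]: print(t,np.round(x['location'],1),round(x['p'],2))
for c in ['top','scene']: find(c,'mouth',n=1); find(c,'mouth',n=1)
plan([543,0,200])
E
```

```text
t 7.6 p [540.6 -89.7 197.1] q [-0.     0.829  0.559 -0.001] F [-0.4 -0.  -0.3] open 28.361152032112283 gf 29.797282218933105 j [-0.31  0.09  1.79 -0.    1.27  0.08]
mouth [539.2  -3.5 137.8] 0.59
mouth [ 684.6 -163.    -1.1] 0.16
end_knob [658.1 -22.1 190.4] 0.81
top mouth [542.   -2.7 139.3] 0.98
top mouth [540.1  -1.6 143.8] 0.68
scene mouth [545.1   0.6 143.4] 0.64
scene mouth [540.2  -1.6 140.6] 0.88
ty now -22.1 twist 0 j6 0.08 then shift [ 0.0843 -0.0323 -0.0017]
```

View pics/w4.png

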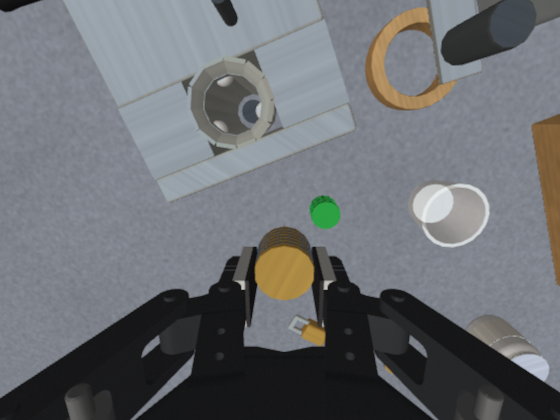

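In the carried view the stack is held at (285,270). The tube mouth is clear at (231,104), and the magazine's yaw is about zero. I'll place the stack.

Request:
play_rows(
  rows=[
    {"dx": 0.0275, "dy": -0.0107, "dz": 0, "twist": 0, "fingers": 0.024},
    {"dx": 0.0275, "dy": -0.0107, "dz": 0, "twist": 0, "fingers": 0.024},
    {"dx": 0.0273, "dy": -0.0107, "dz": 0, "twist": 0, "fingers": 0.024},
    {"dx": 0, "dy": 0, "dz": 0, "twist": 0, "fingers": 0.024},
    {"dx": 0, "dy": 0, "dz": 0.01, "twist": 0, "fingers": 0.024},
    {"dx": 0, "dy": 0, "dz": 0.008, "twist": 0, "fingers": 0.024},
    {"dx": 0, "dy": 0, "dz": 0.004, "twist": 0, "fingers": 0.024},
    {"dx": 0, "dy": 0, "dz": 0.002, "twist": 0, "fingers": 0.024},
    {"dx": 0, "dy": 0, "dz": 0, "twist": 0, "fingers": 0.024},
  ],
)

```text
time: 9.15
ee_pos: [542.1, -2.4, 173.7]
tcp_rot: [-0.0, 0.83, 0.558, -0.0]
ft_force: [0.5, 0.2, -0.8]
opening: 28.6
grasp_force: 29.8
```

```bash
python3 - <<'E'
from h import *
st(); snap('wrist','w5')
plan([541.7,-1.4,168.3])
E
```

```text
t 9.15 p [542.1  -2.4 173.7] q [-0.     0.83   0.558 -0.   ] F [ 0.5  0.2 -0.8] open 28.57431968540437 gf 29.812330305576324 j [-0.15  0.1   1.82 -0.    1.22  0.24]
ty now -22.2 twist 0 j6 0.24 then shift [ 0.0006 -0.0009  0.0058]
```

View pics/w5.png

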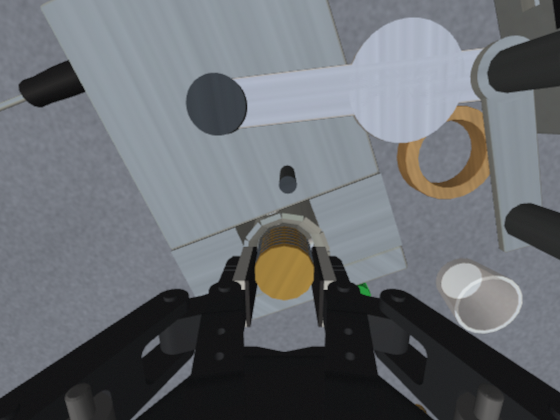

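The stack is entering the flare at (283,262) without any contact force. I'll lower it, release, and head for the rod.

Request:
play_rows(
  rows=[
    {"dx": 0.0005, "dy": -0.0005, "dz": 0.003, "twist": 0, "fingers": 0.024},
    {"dx": 0, "dy": 0, "dz": 0.003, "twist": 0, "fingers": 0.024},
    {"dx": 0, "dy": 0, "dz": 0, "twist": 0, "fingers": 0.024},
    {"dx": 0, "dy": 0, "dz": 0, "twist": 0, "fingers": 0.045},
    {"dx": 0, "dy": 0, "dz": 0, "twist": 0, "fingers": 0.045},
    {"dx": 0, "dy": 0, "dz": 0, "twist": 0, "fingers": 0.045},
    {"dx": 0, "dy": 0, "dz": -0.02, "twist": 0, "fingers": 0.045},
    {"dx": 0, "dy": 0, "dz": -0.03, "twist": 0, "fingers": 0.05},
    {"dx": 0, "dy": 0, "dz": -0.04, "twist": 0, "fingers": 0.05},
  ],
)

```text
time: 10.1
ee_pos: [540.7, -0.8, 257.2]
tcp_rot: [-0.002, 0.83, 0.558, -0.002]
ft_force: [0.9, 0.4, 0.5]
opening: 49.9
grasp_force: 0.0
```

Request:
play_rows(
  rows=[
    {"dx": 0.0366, "dy": -0.0206, "dz": -0.01, "twist": 0, "fingers": 0.05},
    {"dx": 0.0366, "dy": -0.0206, "dz": 0, "twist": 0, "fingers": 0.05},
    {"dx": 0.0366, "dy": -0.0206, "dz": 0, "twist": 0, "fingers": 0.05},
    {"dx": 0.0366, "dy": -0.0206, "dz": 0, "twist": 0, "fingers": 0.05},
    {"dx": 0.0366, "dy": -0.0206, "dz": 0, "twist": 0, "fingers": 0.05},
    {"dx": 0.0366, "dy": -0.0206, "dz": 0, "twist": 0, "fingers": 0.05},
    {"dx": 0, "dy": 0, "dz": 0, "twist": 0, "fingers": 0.05},
    {"dx": 0, "dy": 0, "dz": 0, "twist": 0, "fingers": 0.05},
  ],
)

```text
time: 10.9
ee_pos: [509.8, 249.7, 268.1]
tcp_rot: [0.0, 0.829, 0.559, -0.0]
ft_force: [-0.2, -0.8, -0.7]
opening: 50.0
grasp_force: 0.0
```

```bash
python3 - <<'E'
from h import *
st(); snap('wrist','w6')
for t in ['rod','holder','detergent']:
    for x in finder.tip_of('wrist',t)[:2]: print('wrist',t,np.round(x['location'],1),round(x['p'],2))
cams.read_camera('scene')
for t in ['rod','holder','detergent','stack1']:
    for x in finder.tip_of('scene',t)[:6]: print('scene',t,np.round(x['location'],1),round(x['p'],2))
cams.read_camera('top')
for t in ['holder','rod','detergent']:
    for x in finder.tip_of('top',t)[:2]: print('top',t,np.round(x['location'],1),round(x['p'],2))
plan([510.5,348,220])
E
```

```text
t 10.9 p [509.8 249.7 268.1] q [ 0.     0.829  0.559 -0.   ] F [-0.2 -0.8 -0.7] open 50.032018165453394 gf 0.0 j [ 0.32  0.08  1.66 -0.    1.4   0.7 ]
wrist holder [ 5.115e+02  3.467e+02 -5.000e-01] 0.79
wrist detergent [634.2 350.7   0.7] 0.83
scene rod [506.1 347.3   5.2] 0.83
scene rod [543.   55.5   4.5] 0.35
scene holder [507.6 349.1  -1.5] 0.83
scene holder [665.1  44.6 191.8] 0.6
scene detergent [630.5 355.4  -1. ] 0.78
scene stack1 [ 404.3 -338.7    0.7] 0.67
scene stack1 [ 336.2 -312.7   -1.1] 0.66
scene stack1 [543.    2.4 125.3] 0.63
scene stack1 [ 588.7 -335.7    1.8] 0.63
scene stack1 [ 5.728e+02 -1.283e+02 -2.000e-01] 0.5
scene stack1 [510.2 347.9   7.4] 0.3
top holder [510.8 347.9   1. ] 0.6
top rod [664.1  46.3 189.3] 0.7
top rod [508.4 349.9   4.4] 0.54
ty now -22.1 twist 0 j6 0.7 then shift [ 0.0921 -0.0373  0.0483]
```

View pics/w6.png

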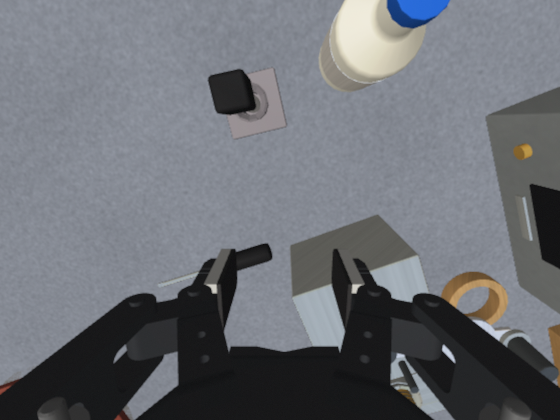

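The wrist view shows the rod's black block at (232,92) and the holder plate around (258,103). The detergent is at (375,45), clear of them. I'll measure the block's yaw.

```bash
python3 - <<'E'
from h import *
im=cv2.imread('pics/w6.png'); g=cv2.cvtColor(im,cv2.COLOR_BGR2GRAY)
roi=np.zeros_like(g); roi[55:130,190:268]=1
m=((g<45)&(roi>0)).astype(np.uint8)
cs,_=cv2.findContours(m,cv2.RETR_EXTERNAL,cv2.CHAIN_APPROX_NONE); c=max(cs,key=cv2.contourArea)
ap=cv2.approxPolyDP(c,3,True)[:,0]; print(ap.tolist())
for u,v in ap: print(u,v,ray('wrist',u,v,168).round(1)[:2])
for u,v in [(273,70),(286,127),(234,138)]: print('plate',ray('wrist',u,v,8).round(1)[:2])
E
```

```text
[[241, 70], [209, 77], [218, 112], [254, 108], [249, 80]]
241 70 [523.1 357.7]
209 77 [501.1 361.9]
218 112 [496.9 339.2]
254 108 [521.4 332.1]
249 80 [525.5 349.9]
plate [547.1 374.2]
plate [537.  308.7]
plate [471.9 320.9]
```

Request:
play_rows(
  rows=[
    {"dx": 0, "dy": 0, "dz": 0, "twist": -0.1, "fingers": 0.055},
    {"dx": 0, "dy": 0, "dz": 0, "twist": -0.1, "fingers": 0.055},
    {"dx": 0.032, "dy": -0.0061, "dz": 0, "twist": 0, "fingers": 0.055},
    {"dx": 0.032, "dy": -0.0061, "dz": 0, "twist": 0, "fingers": 0.055},
    {"dx": 0.032, "dy": -0.0061, "dz": 0, "twist": 0, "fingers": 0.055},
    {"dx": 0, "dy": 0, "dz": 0.03, "twist": 0, "fingers": 0.055},
    {"dx": 0, "dy": 0, "dz": 0.025, "twist": 0, "fingers": 0.055},
    {"dx": 0, "dy": 0, "dz": 0, "twist": 0, "fingers": 0.055},
  ],
)

```text
time: 12.35
ee_pos: [507.5, 345.7, 208.7]
tcp_rot: [-0.001, 0.77, 0.639, -0.004]
ft_force: [-0.8, -0.3, 0.2]
opening: 55.1
grasp_force: 0.0
```

```bash
python3 - <<'E'
from h import *
st(); snap('wrist','w7')
for t in ['rod','holder']:
    for x in finder.tip_of('wrist',t)[:2]: print('wrist',t,np.round(x['location'],1),round(x['p'],2))
plan([509.3,347.6,156],-10.5)
print(pix('wrist',[509.3,347.6,168]))
E
```

```text
t 12.35 p [507.5 345.7 208.7] q [-0.001  0.77   0.639 -0.004] F [-0.8 -0.3  0.2] open 55.061175587873784 gf 0.0 j [ 0.47  0.24  1.6  -0.    1.31  0.65]
wrist holder [508.7 347.4   1.4] 0.79
ty now -10.7 twist -0.003 j6 0.65 then shift [ 0.0006 -0.0015  0.0586]
(np.float64(281.87500082759203), np.float64(246.07601681952764))
```

View pics/w7.png

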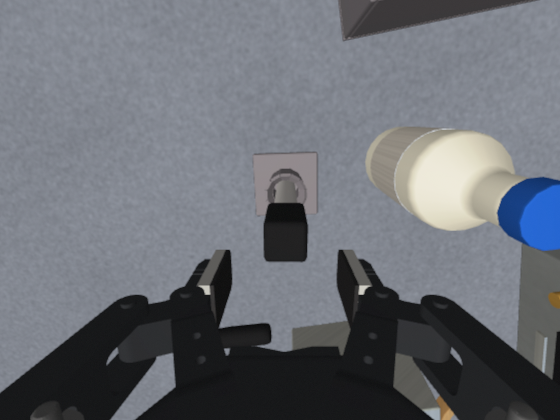

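The block is at (285,243), square with the pads and centred between them. I'll descend, grip and lift.

Request:
play_rows(
  rows=[
    {"dx": 0, "dy": -0.001, "dz": 0.02, "twist": 0, "fingers": 0.055},
    {"dx": 0, "dy": 0, "dz": 0.02, "twist": 0, "fingers": 0.055},
    {"dx": 0, "dy": 0, "dz": 0.013, "twist": 0, "fingers": 0.055},
    {"dx": 0, "dy": 0, "dz": 0, "twist": 0, "fingers": 0.055},
    {"dx": 0, "dy": 0, "dz": 0, "twist": 0, "fingers": 0.018},
    {"dx": 0, "dy": 0, "dz": 0, "twist": 0, "fingers": 0.018},
    {"dx": 0, "dy": 0, "dz": 0, "twist": 0, "fingers": 0.018},
    {"dx": 0, "dy": 0, "dz": 0, "twist": 0, "fingers": 0.018},
    {"dx": 0, "dy": 0, "dz": 0, "twist": 0, "fingers": 0.018},
  ],
  grip_force=70,
)

```text
time: 13.4
ee_pos: [510.0, 347.3, 162.2]
tcp_rot: [0.0, 0.77, 0.638, 0.001]
ft_force: [-0.9, -0.0, 6.9]
opening: 24.8
grasp_force: 69.7
```

```bash
python3 - <<'E'
from h import *
st(); plan([541.7,-1.4,316])
E
```

```text
t 13.4 p [510.  347.3 162.2] q [0.    0.77  0.638 0.001] F [-0.9 -0.   6.9] open 24.83676276226036 gf 69.67790007591248 j [0.47 0.28 1.64 0.   1.22 0.66]
ty now -10.7 twist 0 j6 0.66 then shift [-0.3365  0.096  -0.1542]
```

Request:
play_rows(
  rows=[
    {"dx": 0, "dy": 0, "dz": -0.02, "twist": 0, "fingers": 0.018},
    {"dx": 0, "dy": 0, "dz": -0.03, "twist": 0, "fingers": 0.018},
    {"dx": 0, "dy": 0, "dz": -0.03, "twist": 0, "fingers": 0.018},
    {"dx": 0, "dy": 0, "dz": -0.03, "twist": 0, "fingers": 0.018},
    {"dx": 0, "dy": 0, "dz": -0.03, "twist": 0, "fingers": 0.018},
    {"dx": 0, "dy": 0, "dz": -0.03, "twist": 0, "fingers": 0.018},
    {"dx": 0, "dy": 0, "dz": -0.01, "twist": 0, "fingers": 0.018},
    {"dx": 0, "dy": 0, "dz": 0, "twist": 0, "fingers": 0.018},
  ],
)

```text
time: 14.2
ee_pos: [509.7, 347.0, 342.0]
tcp_rot: [0.0, 0.77, 0.638, 0.002]
ft_force: [0.3, 0.0, -0.8]
opening: 25.2
grasp_force: 69.2
```

Request:
play_rows(
  rows=[
    {"dx": -0.021, "dy": 0.006, "dz": 0, "twist": 0, "fingers": 0.018},
    {"dx": -0.042, "dy": 0.012, "dz": 0, "twist": 0, "fingers": 0.018},
    {"dx": -0.042, "dy": 0.012, "dz": 0, "twist": 0, "fingers": 0.018},
    {"dx": -0.042, "dy": 0.012, "dz": 0, "twist": 0, "fingers": 0.018},
    {"dx": -0.042, "dy": 0.012, "dz": 0, "twist": 0, "fingers": 0.018},
    {"dx": -0.042, "dy": 0.012, "dz": 0, "twist": 0, "fingers": 0.018},
    {"dx": -0.042, "dy": 0.012, "dz": 0, "twist": 0, "fingers": 0.018},
    {"dx": -0.042, "dy": 0.012, "dz": 0, "twist": 0, "fingers": 0.018},
    {"dx": -0.021, "dy": 0.006, "dz": 0, "twist": 0, "fingers": 0.018},
    {"dx": 0, "dy": 0, "dz": 0, "twist": 0, "fingers": 0.018},
    {"dx": 0, "dy": 0, "dz": 0, "twist": 0, "fingers": 0.018},
  ],
)

```text
time: 15.3
ee_pos: [540.5, -1.3, 338.1]
tcp_rot: [-0.001, 0.77, 0.638, -0.001]
ft_force: [0.6, 1.1, -0.8]
opening: 24.8
grasp_force: 69.2
```

```bash
python3 - <<'E'
from h import *
st(); plan([541.7,-1.4,310]); im=snap('scene','s2'); cv2.imwrite('pics/s2c.png',cv2.resize(im[90:290,220:440,::-1],None,fx=3,fy=3))
E
```

```text
t 15.3 p [540.5  -1.3 338.1] q [-0.001  0.77   0.638 -0.001] F [ 0.6  1.1 -0.8] open 24.827776564163276 gf 69.2205798625946 j [-0.15 -0.02  1.64  0.    1.53  0.04]
ty now -10.7 twist 0 j6 0.04 then shift [0.0001 0.0013 0.0281]
```

View pics/s2c.png

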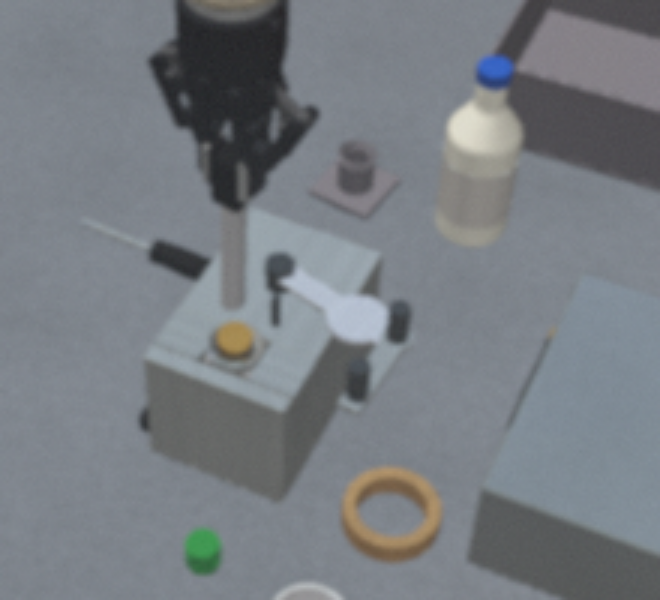

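The rod hangs over the mouth at about (233,305) in the crop. The stack is seated on the catches at (235,340), so I'll push it down.

Request:
play_rows(
  rows=[
    {"dx": 0, "dy": 0.001, "dz": 0.01, "twist": 0, "fingers": 0.018},
    {"dx": 0, "dy": 0, "dz": 0.01, "twist": 0, "fingers": 0.018},
    {"dx": 0, "dy": 0, "dz": 0.008, "twist": 0, "fingers": 0.018},
    {"dx": 0, "dy": 0, "dz": 0.006, "twist": 0, "fingers": 0.018},
    {"dx": 0, "dy": 0, "dz": 0.006, "twist": 0, "fingers": 0.018},
    {"dx": 0, "dy": 0, "dz": 0.006, "twist": 0, "fingers": 0.018},
  ],
)

```text
time: 15.95
ee_pos: [542.2, -1.1, 294.0]
tcp_rot: [-0.0, 0.77, 0.638, 0.0]
ft_force: [-0.3, 1.1, -0.1]
opening: 24.9
grasp_force: 69.4
```

Request:
play_rows(
  rows=[
    {"dx": 0, "dy": 0, "dz": 0.006, "twist": 0, "fingers": 0.018},
    {"dx": 0, "dy": 0, "dz": 0.006, "twist": 0, "fingers": 0.018},
    {"dx": 0, "dy": 0, "dz": 0.006, "twist": 0, "fingers": 0.018},
  ],
)

```text
time: 16.25
ee_pos: [542.2, -1.4, 275.7]
tcp_rot: [-0.0, 0.77, 0.638, -0.0]
ft_force: [-0.3, -0.3, -0.2]
opening: 24.9
grasp_force: 69.4
```

Request:
play_rows(
  rows=[
    {"dx": 0, "dy": 0, "dz": 0.006, "twist": 0, "fingers": 0.018},
    {"dx": 0, "dy": 0, "dz": 0.006, "twist": 0, "fingers": 0.018},
    {"dx": 0, "dy": 0, "dz": 0.004, "twist": 0, "fingers": 0.018},
    {"dx": 0, "dy": 0, "dz": 0, "twist": 0, "fingers": 0.018},
    {"dx": 0, "dy": 0, "dz": 0, "twist": 0, "fingers": 0.018},
  ],
)

```text
time: 16.75
ee_pos: [542.1, -1.6, 260.1]
tcp_rot: [-0.0, 0.77, 0.638, -0.0]
ft_force: [-1.2, -1.5, -1.4]
opening: 25.0
grasp_force: 69.2
```

Request:
play_rows(
  rows=[
    {"dx": 0, "dy": 0, "dz": -0.02, "twist": 0, "fingers": 0.018},
    {"dx": 0, "dy": 0, "dz": -0.03, "twist": 0, "fingers": 0.018},
    {"dx": 0, "dy": 0, "dz": -0.04, "twist": 0, "fingers": 0.018},
    {"dx": 0.021, "dy": -0.006, "dz": 0, "twist": 0, "fingers": 0.018},
    {"dx": 0.042, "dy": -0.012, "dz": 0, "twist": 0, "fingers": 0.018},
    {"dx": 0.042, "dy": -0.012, "dz": 0, "twist": 0, "fingers": 0.018},
    {"dx": 0.042, "dy": -0.012, "dz": 0, "twist": 0, "fingers": 0.018},
    {"dx": 0.042, "dy": -0.012, "dz": 0, "twist": 0, "fingers": 0.018},
    {"dx": 0.042, "dy": -0.012, "dz": 0, "twist": 0, "fingers": 0.018},
    {"dx": 0.042, "dy": -0.012, "dz": 0, "twist": 0, "fingers": 0.018},
    {"dx": 0.042, "dy": -0.012, "dz": 0, "twist": 0, "fingers": 0.018},
    {"dx": 0.0215, "dy": -0.006, "dz": 0, "twist": 0, "fingers": 0.018},
  ],
)

```text
time: 17.95
ee_pos: [509.0, 350.7, 350.6]
tcp_rot: [-0.001, 0.769, 0.639, 0.001]
ft_force: [-0.5, -0.3, -1.5]
opening: 25.3
grasp_force: 69.2
```

Request:
play_rows(
  rows=[
    {"dx": 0, "dy": 0, "dz": 0.03, "twist": 0, "fingers": 0.018},
    {"dx": 0, "dy": 0, "dz": 0.04, "twist": 0, "fingers": 0.018},
    {"dx": 0, "dy": 0, "dz": 0.04, "twist": 0, "fingers": 0.018},
    {"dx": 0, "dy": 0, "dz": 0.01, "twist": 0, "fingers": 0.018},
    {"dx": 0, "dy": 0, "dz": 0, "twist": 0, "fingers": 0.018},
    {"dx": 0, "dy": 0, "dz": 0, "twist": 0, "fingers": 0.018},
  ],
)

```text
time: 18.55
ee_pos: [511.2, 347.6, 232.7]
tcp_rot: [0.0, 0.77, 0.638, 0.002]
ft_force: [0.4, -0.2, -1.2]
opening: 24.7
grasp_force: 69.1
```

```bash
python3 - <<'E'
from h import *
st(); plan([510,347.3,162.2]); brass('scene',near=np.array([542,0]),z=150); brass('top',near=np.array([542,0]),z=150);
brass('scene',z=20); im=snap('wrist','w8'); 
E
```

```text
t 18.55 p [511.2 347.6 232.7] q [0.    0.77  0.638 0.002] F [ 0.4 -0.2 -1.2] open 24.661576734239233 gf 69.10344243049622 j [0.47 0.22 1.57 0.   1.35 0.66]
ty now -10.7 twist 0 j6 0.66 then shift [-0.0006 -0.0013  0.0705]
top brass [286.5 216.3] area 37 bbox [283 214   8   6] world [531.2  -4.9 147. ]
scene brass [236.2 310.8] area 66 bbox [233 306   8  11] world [ 510.1 -274.4   17. ]
scene brass [183.8 314.1] area 71 bbox [179 310  10   9] world [ 402.8 -336.7   17. ]
scene brass [251.4 344.4] area 86 bbox [247 340  10  10] world [ 584.4 -333.1   17. ]
```

View pics/w8.png

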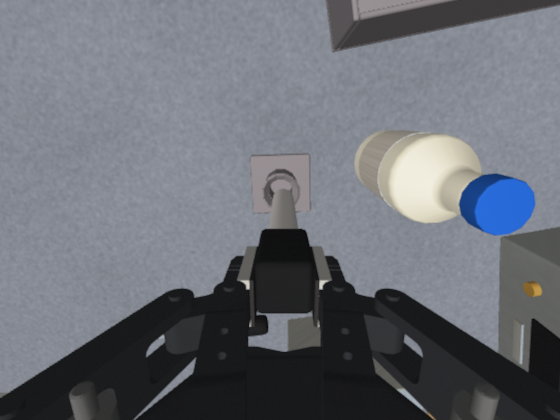

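The rod tip is over the socket at (282,185) and the mouth is empty in the scene view. The top view still sees brass, but deep in the tube. I'll lower the rod into the holder and release it.

Request:
play_rows(
  rows=[
    {"dx": -0.0005, "dy": -0.001, "dz": 0.02, "twist": 0, "fingers": 0.018},
    {"dx": 0, "dy": 0, "dz": 0.02, "twist": 0, "fingers": 0.018},
    {"dx": 0, "dy": 0, "dz": 0.015, "twist": 0, "fingers": 0.018},
    {"dx": 0, "dy": 0, "dz": 0.01, "twist": 0, "fingers": 0.018},
    {"dx": 0, "dy": 0, "dz": 0.004, "twist": 0, "fingers": 0.018},
    {"dx": 0, "dy": 0, "dz": 0, "twist": 0, "fingers": 0.018},
    {"dx": 0, "dy": 0, "dz": 0, "twist": 0, "fingers": 0.018},
  ],
)

```text
time: 19.45
ee_pos: [509.6, 347.0, 162.2]
tcp_rot: [0.0, 0.77, 0.638, 0.001]
ft_force: [-0.2, -1.0, 1.3]
opening: 25.0
grasp_force: 69.5
```

```bash
python3 - <<'E'
from h import *
st()
E
```

```text
t 19.45 p [509.6 347.  162.2] q [0.    0.77  0.638 0.001] F [-0.2 -1.   1.3] open 25.043736870136275 gf 69.4800317287445 j [0.47 0.28 1.64 0.   1.22 0.66]
```

Request:
play_rows(
  rows=[
    {"dx": 0, "dy": 0, "dz": 0, "twist": 0, "fingers": 0.055},
    {"dx": 0, "dy": 0, "dz": 0, "twist": 0, "fingers": 0.055},
    {"dx": 0, "dy": 0, "dz": 0, "twist": 0, "fingers": 0.055},
    {"dx": 0, "dy": 0, "dz": -0.03, "twist": 0, "fingers": 0.055},
    {"dx": 0, "dy": 0, "dz": -0.035, "twist": 0, "fingers": 0.055},
    {"dx": 0, "dy": 0, "dz": -0.035, "twist": 0, "fingers": 0.055},
    {"dx": -0.0437, "dy": 0.0136, "dz": 0, "twist": 0, "fingers": 0.055},
    {"dx": -0.0437, "dy": 0.0136, "dz": 0, "twist": 0, "fingers": 0.055},
    {"dx": -0.0437, "dy": 0.0136, "dz": 0, "twist": 0, "fingers": 0.055},
    {"dx": -0.0437, "dy": 0.0136, "dz": 0, "twist": 0, "fingers": 0.055},
    {"dx": -0.0437, "dy": 0.0136, "dz": 0, "twist": 0, "fingers": 0.055},
  ],
  grip_force=30,
)

```text
time: 20.55
ee_pos: [535.4, 117.7, 261.6]
tcp_rot: [0.0, 0.77, 0.639, 0.0]
ft_force: [1.4, -0.5, -0.9]
opening: 54.8
grasp_force: 0.0
```

Request:
play_rows(
  rows=[
    {"dx": -0.0437, "dy": 0.0136, "dz": 0, "twist": 0, "fingers": 0.06},
    {"dx": -0.0437, "dy": 0.0136, "dz": 0, "twist": 0, "fingers": 0.06},
    {"dx": -0.0437, "dy": 0.0136, "dz": 0, "twist": 0, "fingers": 0.06},
    {"dx": -0.0437, "dy": 0.0136, "dz": 0, "twist": 0, "fingers": 0.06},
    {"dx": -0.0437, "dy": 0.0136, "dz": 0, "twist": 0, "fingers": 0.06},
    {"dx": -0.0437, "dy": 0.0136, "dz": 0, "twist": 0, "fingers": 0.06},
    {"dx": -0.0437, "dy": 0.0136, "dz": 0, "twist": 0, "fingers": 0.06},
    {"dx": -0.0437, "dy": 0.0136, "dz": 0, "twist": 0, "fingers": 0.06},
    {"dx": -0.0437, "dy": 0.0136, "dz": 0, "twist": 0, "fingers": 0.06},
    {"dx": -0.0437, "dy": 0.0136, "dz": 0, "twist": 0, "fingers": 0.06},
    {"dx": 0, "dy": 0, "dz": 0, "twist": 0, "fingers": 0.06},
    {"dx": 0, "dy": 0, "dz": 0, "twist": 0, "fingers": 0.06},
  ],
)

```text
time: 21.75
ee_pos: [587.8, -336.2, 260.6]
tcp_rot: [-0.001, 0.77, 0.638, -0.0]
ft_force: [-0.3, 1.2, -0.9]
opening: 60.2
grasp_force: 0.0
```

```bash
python3 - <<'E'
from h import *
st()
for c in ['wrist','top','scene']:
    find(c,'stack1')
brass('wrist'); brass('scene',z=20); brass('top'); find('scene','rod',n=1)
plan([588.5,-335,40])
E
```

```text
t 21.75 p [ 587.8 -336.2  260.6] q [-0.001  0.77   0.638 -0.   ] F [-0.3  1.2 -0.9] open 60.15857153153203 gf 0.0 j [-0.64  0.34  1.37  0.    1.43 -0.45]
wrist stack1 [ 590.8 -332.3    1. ] 0.94
wrist stack1 [ 337.  -313.4    1. ] 0.69
wrist stack1 [ 405.4 -337.6   -1.6] 0.56
top stack1 [ 572.1 -125.1   -2.1] 0.46
top stack1 [542.9  -5.2  13.9] 0.42
top stack1 [ 514.5 -263.2   -1.4] 0.36
scene stack1 [ 338.1 -311.2   -4.8] 0.68
scene stack1 [ 408.5 -339.7   -2. ] 0.59
scene stack1 [ 570.6 -125.     1. ] 0.59
scene stack1 [ 590.3 -335.2    2.6] 0.44
wrist brass [209.9 140.8] area 448 bbox [196 128  29  27] world [ 512.3 -268.3   25. ]
wrist brass [283.4 182.5] area 437 bbox [272 171  24  24] world [ 587.8 -333.1   25. ]
wrist brass [144.3 210.7] area 473 bbox [132 198  26  25] world [ 409.4 -336.2   25. ]
scene brass [236.2 310.9] area 67 bbox [233 306   8  11] world [ 510.2 -274.6   17. ]
scene brass [183.8 314.1] area 69 bbox [179 310  10   9] world [ 402.8 -336.7   17. ]
scene brass [251.5 344.4] area 85 bbox [247 340  10  10] world [ 584.5 -333.    17. ]
top brass [548.3 294.9] area 656 bbox [539 175  21 236] world [ 296.1 -832.3   25. ]
top brass [368.2 229.5] area 54 bbox [364 225   9  11] world [ 504.1 -267.7   25. ]
scene rod [507.1 342.2   4.7] 0.63
ty now -10.6 twist 0 j6 -0.45 then shift [-1.000e-04  0.000e+00  2.216e-01]
```

Request:
play_rows(
  rows=[
    {"dx": 0.0017, "dy": 0.0009, "dz": 0.03, "twist": 0, "fingers": 0.06},
    {"dx": 0, "dy": 0, "dz": 0.045, "twist": 0, "fingers": 0.06},
    {"dx": 0, "dy": 0, "dz": 0.045, "twist": 0, "fingers": 0.06},
    {"dx": 0, "dy": 0, "dz": 0.045, "twist": 0, "fingers": 0.06},
    {"dx": 0, "dy": 0, "dz": 0.035, "twist": 0, "fingers": 0.06},
    {"dx": 0, "dy": 0, "dz": 0.021, "twist": 0, "fingers": 0.06},
    {"dx": 0, "dy": 0, "dz": 0, "twist": 0, "fingers": 0.06},
    {"dx": 0, "dy": 0, "dz": 0, "twist": 0, "fingers": 0.024},
    {"dx": 0, "dy": 0, "dz": 0, "twist": 0, "fingers": 0.024},
    {"dx": 0, "dy": 0, "dz": 0, "twist": 0, "fingers": 0.024},
    {"dx": 0, "dy": 0, "dz": 0, "twist": 0, "fingers": 0.024},
    {"dx": 0, "dy": 0, "dz": 0, "twist": 0, "fingers": 0.024},
  ],
  grip_force=30,
)

```text
time: 23.5
ee_pos: [591.0, -334.8, 43.0]
tcp_rot: [0.002, 0.77, 0.638, 0.001]
ft_force: [1.1, -0.2, 6.3]
opening: 27.9
grasp_force: 30.2
```

```bash
python3 - <<'E'
from h import *
st(); brass('wrist'); find('wrist','stack1',n=2); plan([541.7,-90,200]); plan([541.7,-1.4,200])
E
```

```text
t 23.5 p [ 591.  -334.8   43. ] q [0.002 0.77  0.638 0.001] F [ 1.1 -0.2  6.3] open 27.89901733313023 gf 30.168668031692505 j [-0.63  0.56  1.51  0.    1.07 -0.45]
wrist brass [101.4 166.8] area 3175 bbox [ 62 135  80  66] world [ 518.7 -267.5   25. ]
wrist brass [283.6 264.7] area 2787 bbox [256 227  57  69] world [ 591.3 -331.8   25. ]
wrist brass [  8.2 305.9] area 568 bbox [  0 285  21  45] world [ 444.  -328.1   25. ]
wrist stack1 [ 590.3 -333.2    2.4] 0.59
ty now -10.7 twist 0 j6 -0.45 then shift [ 0.2312 -0.0931 -0.1578]
ty now -10.7 twist 0 j6 -0.45 then shift [ 0.3182 -0.1095 -0.158 ]
```

Request:
play_rows(
  rows=[
    {"dx": 0, "dy": 0, "dz": -0.02, "twist": 0, "fingers": 0.024},
    {"dx": 0, "dy": 0, "dz": -0.04, "twist": 0, "fingers": 0.024},
    {"dx": 0, "dy": 0, "dz": -0.04, "twist": 0, "fingers": 0.024},
    {"dx": 0, "dy": 0, "dz": -0.04, "twist": 0, "fingers": 0.024},
    {"dx": 0, "dy": 0, "dz": -0.028, "twist": 0, "fingers": 0.024},
    {"dx": 0, "dy": 0, "dz": 0, "twist": 0, "fingers": 0.024},
  ],
)

```text
time: 24.25
ee_pos: [592.1, -335.5, 215.5]
tcp_rot: [0.005, 0.77, 0.638, 0.001]
ft_force: [0.2, -1.0, 0.7]
opening: 28.0
grasp_force: 29.8
```

Request:
play_rows(
  rows=[
    {"dx": 0.02, "dy": -0.0068, "dz": 0, "twist": 0, "fingers": 0.024},
    {"dx": 0.0398, "dy": -0.0137, "dz": 0, "twist": 0, "fingers": 0.024},
    {"dx": 0.0398, "dy": -0.0137, "dz": 0, "twist": 0, "fingers": 0.024},
    {"dx": 0.0398, "dy": -0.0137, "dz": 0, "twist": 0, "fingers": 0.024},
    {"dx": 0.0398, "dy": -0.0137, "dz": 0, "twist": 0, "fingers": 0.024},
    {"dx": 0.0398, "dy": -0.0137, "dz": 0, "twist": 0, "fingers": 0.024},
    {"dx": 0.0398, "dy": -0.0137, "dz": 0, "twist": 0, "fingers": 0.024},
    {"dx": 0.0398, "dy": -0.0137, "dz": 0, "twist": 0, "fingers": 0.024},
    {"dx": 0.0196, "dy": -0.0068, "dz": 0, "twist": 0, "fingers": 0.024},
    {"dx": 0, "dy": 0, "dz": 0, "twist": 0, "fingers": 0.024},
    {"dx": 0, "dy": 0, "dz": 0, "twist": 0, "fingers": 0.024},
  ],
)

```text
time: 25.35
ee_pos: [540.4, -0.6, 207.8]
tcp_rot: [-0.0, 0.769, 0.639, -0.0]
ft_force: [-0.2, -0.3, -0.4]
opening: 28.3
grasp_force: 29.8
```

```bash
python3 - <<'E'
from h import *
st(); plan([541.7,-1.4,168]); snap('wrist','w9'); brass('wrist',near=np.array([541,-1]),z=170)
E
```

```text
t 25.35 p [540.4  -0.6 207.8] q [-0.     0.769  0.639 -0.   ] F [-0.2 -0.3 -0.4] open 28.255008254866237 gf 29.827204942703247 j [-0.15  0.06  1.8  -0.    1.28  0.04]
ty now -10.6 twist 0 j6 0.04 then shift [-0.0005  0.0015  0.0398]
wrist brass [395.4 180.4] area 305 bbox [390 162  15  47] world [607.7  28.1 167. ]
wrist brass [286.9 210. ] area 44 bbox [279 208  16   5] world [546.8  22.6 167. ]
wrist brass [283.7 264.5] area 2807 bbox [256 225  57  71] world [538.7 -10.2 167. ]
```

Request:
play_rows(
  rows=[
    {"dx": -0.0005, "dy": 0.0015, "dz": 0.01, "twist": 0, "fingers": 0.024},
    {"dx": 0, "dy": 0, "dz": 0.01, "twist": 0, "fingers": 0.024},
    {"dx": 0, "dy": 0, "dz": 0.008, "twist": 0, "fingers": 0.024},
    {"dx": 0, "dy": 0, "dz": 0.006, "twist": 0, "fingers": 0.024},
    {"dx": 0, "dy": 0, "dz": 0.004, "twist": 0, "fingers": 0.024},
    {"dx": 0, "dy": 0, "dz": 0, "twist": 0, "fingers": 0.024},
  ],
)

```text
time: 26.05
ee_pos: [541.9, -1.7, 169.5]
tcp_rot: [-0.0, 0.77, 0.638, -0.0]
ft_force: [0.2, -1.5, 0.1]
opening: 28.4
grasp_force: 30.0
```

Request:
play_rows(
  rows=[
    {"dx": 0, "dy": 0, "dz": 0, "twist": 0, "fingers": 0.045},
    {"dx": 0, "dy": 0, "dz": 0, "twist": 0, "fingers": 0.045},
    {"dx": 0, "dy": 0, "dz": 0, "twist": 0, "fingers": 0.045},
    {"dx": 0, "dy": 0, "dz": -0.02, "twist": 0, "fingers": 0.045},
    {"dx": 0, "dy": 0, "dz": -0.035, "twist": 0, "fingers": 0.055},
    {"dx": 0, "dy": 0, "dz": -0.04, "twist": 0, "fingers": 0.055},
    {"dx": 0, "dy": 0, "dz": 0, "twist": 0, "fingers": 0.055},
  ],
)

```text
time: 26.75
ee_pos: [545.4, -1.8, 272.5]
tcp_rot: [0.004, 0.77, 0.638, 0.004]
ft_force: [0.9, -0.4, 0.3]
opening: 55.1
grasp_force: 0.0
```

```bash
python3 - <<'E'
from h import *
st(); plan([509.8,347.2,262]); find('scene','stack1',n=6); find('scene','rod',n=1)
E
```

```text
t 26.75 p [545.4  -1.8 272.5] q [0.004 0.77  0.638 0.004] F [ 0.9 -0.4  0.3] open 55.05670702428703 gf 0.0 j [-0.15  0.01  1.72  0.    1.39  0.04]
ty now -10.6 twist 0 j6 0.04 then shift [ 0.3364 -0.0995  0.0095]
scene stack1 [542.8  -6.7 126.4] 0.69
scene stack1 [ 571.9 -128.3    1.8] 0.58
scene stack1 [ 338.  -308.2   -2. ] 0.53
scene rod [509.2 345.7   8.3] 0.87
```

Request:
play_rows(
  rows=[
    {"dx": 0.021, "dy": -0.006, "dz": 0, "twist": 0, "fingers": 0.055},
    {"dx": 0.042, "dy": -0.012, "dz": 0, "twist": 0, "fingers": 0.055},
    {"dx": 0.042, "dy": -0.012, "dz": 0, "twist": 0, "fingers": 0.055},
    {"dx": 0.042, "dy": -0.012, "dz": 0, "twist": 0, "fingers": 0.055},
    {"dx": 0.042, "dy": -0.012, "dz": 0, "twist": 0, "fingers": 0.055},
    {"dx": 0.042, "dy": -0.012, "dz": 0, "twist": 0, "fingers": 0.055},
    {"dx": 0.042, "dy": -0.012, "dz": 0, "twist": 0, "fingers": 0.055},
    {"dx": 0.042, "dy": -0.012, "dz": 0, "twist": 0, "fingers": 0.055},
    {"dx": 0.021, "dy": -0.006, "dz": 0, "twist": 0, "fingers": 0.055},
    {"dx": 0, "dy": 0, "dz": 0.03, "twist": 0, "fingers": 0.055},
    {"dx": 0, "dy": 0, "dz": 0.02, "twist": 0, "fingers": 0.055},
    {"dx": 0, "dy": 0, "dz": 0, "twist": 0, "fingers": 0.055},
  ],
)

```text
time: 28.15
ee_pos: [506.8, 345.3, 209.3]
tcp_rot: [-0.001, 0.769, 0.639, -0.005]
ft_force: [-0.5, -0.4, -1.1]
opening: 55.0
grasp_force: 0.0
```

```bash
python3 - <<'E'
from h import *
st(); plan([509.8,347.2,156]); im=snap('wrist','w10')
g=cv2.cvtColor(im,cv2.COLOR_RGB2GRAY); roi=np.zeros_like(g); roi[180:290,240:335]=1
m=((g<45)&(roi>0)).astype(np.uint8); cs,_=cv2.findContours(m,cv2.RETR_EXTERNAL,cv2.CHAIN_APPROX_NONE); c=max(cs,key=cv2.contourArea); print(cv2.boundingRect(c), cv2.contourArea(c))
brass('scene',z=20); find('scene','stack1',n=6)
E
```

```text
t 28.15 p [506.8 345.3 209.3] q [-0.001  0.769  0.639 -0.005] F [-0.5 -0.4 -1.1] open 54.986310332591394 gf 0.0 j [ 0.47  0.24  1.6  -0.    1.32  0.65]
ty now -10.6 twist 0 j6 0.65 then shift [0.0028 0.0031 0.0533]
(266, 202, 43, 58) 2246.0
scene brass [236.2 310.8] area 63 bbox [233 306   8  11] world [ 510.2 -274.5   17. ]
scene brass [183.9 314.1] area 70 bbox [180 310   9  10] world [ 403.2 -336.6   17. ]
scene stack1 [ 333.1 -310.6   -2.5] 0.74
scene stack1 [ 572.1 -127.8   -0.9] 0.72
scene stack1 [544.2  -4.4 126.9] 0.71
scene stack1 [ 687.  -163.3   -1.2] 0.66
scene stack1 [ 403.8 -338.2    0. ] 0.57
```

Request:
play_rows(
  rows=[
    {"dx": 0, "dy": 0.001, "dz": 0.02, "twist": 0, "fingers": 0.055},
    {"dx": 0, "dy": 0, "dz": 0.02, "twist": 0, "fingers": 0.055},
    {"dx": 0, "dy": 0, "dz": 0.013, "twist": 0, "fingers": 0.055},
    {"dx": 0, "dy": 0, "dz": 0, "twist": 0, "fingers": 0.055},
    {"dx": 0, "dy": 0, "dz": 0, "twist": 0, "fingers": 0.018},
    {"dx": 0, "dy": 0, "dz": 0, "twist": 0, "fingers": 0.018},
    {"dx": 0, "dy": 0, "dz": 0, "twist": 0, "fingers": 0.018},
    {"dx": 0, "dy": 0, "dz": 0, "twist": 0, "fingers": 0.018},
    {"dx": 0, "dy": 0, "dz": 0, "twist": 0, "fingers": 0.018},
  ],
  grip_force=70,
)

```text
time: 29.25
ee_pos: [511.6, 346.8, 164.0]
tcp_rot: [0.0, 0.77, 0.638, 0.001]
ft_force: [-1.4, 0.6, 6.2]
opening: 25.2
grasp_force: 69.8
```

Request:
play_rows(
  rows=[
    {"dx": 0, "dy": 0, "dz": -0.02, "twist": 0, "fingers": 0.018},
    {"dx": 0, "dy": 0, "dz": -0.03, "twist": 0, "fingers": 0.018},
    {"dx": 0, "dy": 0, "dz": -0.03, "twist": 0, "fingers": 0.018},
    {"dx": 0, "dy": 0, "dz": -0.03, "twist": 0, "fingers": 0.018},
    {"dx": 0, "dy": 0, "dz": -0.03, "twist": 0, "fingers": 0.018},
    {"dx": 0, "dy": 0, "dz": -0.03, "twist": 0, "fingers": 0.018},
    {"dx": 0, "dy": 0, "dz": -0.01, "twist": 0, "fingers": 0.018},
    {"dx": 0, "dy": 0, "dz": 0, "twist": 0, "fingers": 0.018},
  ],
)

```text
time: 30.05
ee_pos: [511.5, 346.6, 344.0]
tcp_rot: [0.0, 0.77, 0.638, 0.002]
ft_force: [-0.0, 0.4, -2.5]
opening: 25.0
grasp_force: 69.1
```

Request:
play_rows(
  rows=[
    {"dx": -0.021, "dy": 0.006, "dz": 0, "twist": 0, "fingers": 0.018},
    {"dx": -0.042, "dy": 0.012, "dz": 0, "twist": 0, "fingers": 0.018},
    {"dx": -0.042, "dy": 0.012, "dz": 0, "twist": 0, "fingers": 0.018},
    {"dx": -0.042, "dy": 0.012, "dz": 0, "twist": 0, "fingers": 0.018},
    {"dx": -0.042, "dy": 0.012, "dz": 0, "twist": 0, "fingers": 0.018},
    {"dx": -0.042, "dy": 0.012, "dz": 0, "twist": 0, "fingers": 0.018},
    {"dx": -0.042, "dy": 0.012, "dz": 0, "twist": 0, "fingers": 0.018},
    {"dx": -0.042, "dy": 0.012, "dz": 0, "twist": 0, "fingers": 0.018},
    {"dx": -0.021, "dy": 0.006, "dz": 0, "twist": 0, "fingers": 0.018},
    {"dx": 0, "dy": 0, "dz": 0, "twist": 0, "fingers": 0.018},
    {"dx": 0, "dy": 0, "dz": 0, "twist": 0, "fingers": 0.018},
  ],
)

```text
time: 31.15
ee_pos: [542.4, -1.8, 340.1]
tcp_rot: [-0.001, 0.77, 0.638, -0.001]
ft_force: [-0.7, 0.4, -1.9]
opening: 24.6
grasp_force: 69.1
```

```bash
python3 - <<'E'
from h import *
st(); plan([542,-1.4,262])
E
```

```text
t 31.15 p [542.4  -1.8 340.1] q [-0.001  0.77   0.638 -0.001] F [-0.7  0.4 -1.9] open 24.57557627876641 gf 69.09121513366699 j [-0.15 -0.02  1.63  0.    1.54  0.04]
ty now -10.7 twist 0 j6 0.04 then shift [ 0.0003 -0.0002  0.0781]
```

Request:
play_rows(
  rows=[
    {"dx": 0, "dy": 0, "dz": 0.01, "twist": 0, "fingers": 0.018},
    {"dx": 0, "dy": 0, "dz": 0.01, "twist": 0, "fingers": 0.018},
    {"dx": 0, "dy": 0, "dz": 0.008, "twist": 0, "fingers": 0.018},
    {"dx": 0, "dy": 0, "dz": 0.006, "twist": 0, "fingers": 0.018},
    {"dx": 0, "dy": 0, "dz": 0.004, "twist": 0, "fingers": 0.018},
  ],
)

```text
time: 31.65
ee_pos: [542.9, -1.1, 303.8]
tcp_rot: [-0.0, 0.769, 0.639, -0.0]
ft_force: [-0.1, 0.5, 1.3]
opening: 25.2
grasp_force: 69.3
```

Request:
play_rows(
  rows=[
    {"dx": 0, "dy": 0, "dz": 0.006, "twist": 0, "fingers": 0.018},
    {"dx": 0, "dy": 0, "dz": 0.006, "twist": 0, "fingers": 0.018},
    {"dx": 0, "dy": 0, "dz": 0.006, "twist": 0, "fingers": 0.018},
    {"dx": 0, "dy": 0, "dz": 0.006, "twist": 0, "fingers": 0.018},
    {"dx": 0, "dy": 0, "dz": 0.006, "twist": 0, "fingers": 0.018},
    {"dx": 0, "dy": 0, "dz": 0.006, "twist": 0, "fingers": 0.018},
    {"dx": 0, "dy": 0, "dz": 0.005, "twist": 0, "fingers": 0.018},
    {"dx": 0, "dy": 0, "dz": 0, "twist": 0, "fingers": 0.018},
    {"dx": 0, "dy": 0, "dz": 0, "twist": 0, "fingers": 0.018},
  ],
)

```text
time: 32.55
ee_pos: [543.0, -1.9, 263.1]
tcp_rot: [-0.0, 0.77, 0.638, -0.0]
ft_force: [-0.3, -1.3, -1.6]
opening: 25.0
grasp_force: 69.1
```

Request:
play_rows(
  rows=[
    {"dx": 0, "dy": 0, "dz": -0.02, "twist": 0, "fingers": 0.018},
    {"dx": 0, "dy": 0, "dz": -0.03, "twist": 0, "fingers": 0.018},
    {"dx": 0, "dy": 0, "dz": -0.04, "twist": 0, "fingers": 0.018},
    {"dx": 0.021, "dy": -0.006, "dz": 0, "twist": 0, "fingers": 0.018},
    {"dx": 0.042, "dy": -0.012, "dz": 0, "twist": 0, "fingers": 0.018},
    {"dx": 0.042, "dy": -0.012, "dz": 0, "twist": 0, "fingers": 0.018},
    {"dx": 0.042, "dy": -0.012, "dz": 0, "twist": 0, "fingers": 0.018},
    {"dx": 0.042, "dy": -0.012, "dz": 0, "twist": 0, "fingers": 0.018},
    {"dx": 0.042, "dy": -0.012, "dz": 0, "twist": 0, "fingers": 0.018},
    {"dx": 0.042, "dy": -0.012, "dz": 0, "twist": 0, "fingers": 0.018},
    {"dx": 0.042, "dy": -0.012, "dz": 0, "twist": 0, "fingers": 0.018},
    {"dx": 0.0215, "dy": -0.006, "dz": 0, "twist": 0, "fingers": 0.018},
  ],
)

```text
time: 33.75
ee_pos: [510.0, 350.3, 353.6]
tcp_rot: [-0.001, 0.769, 0.639, 0.001]
ft_force: [0.4, -0.9, -1.9]
opening: 25.0
grasp_force: 69.1
```

Request:
play_rows(
  rows=[
    {"dx": 0, "dy": 0, "dz": 0.03, "twist": 0, "fingers": 0.018},
    {"dx": 0, "dy": 0, "dz": 0.04, "twist": 0, "fingers": 0.018},
    {"dx": 0, "dy": 0, "dz": 0.04, "twist": 0, "fingers": 0.018},
    {"dx": 0, "dy": 0, "dz": 0.01, "twist": 0, "fingers": 0.018},
    {"dx": 0, "dy": 0, "dz": 0, "twist": 0, "fingers": 0.018},
    {"dx": 0, "dy": 0, "dz": 0, "twist": 0, "fingers": 0.018},
  ],
)

```text
time: 34.35
ee_pos: [512.1, 347.3, 235.7]
tcp_rot: [0.0, 0.77, 0.638, 0.002]
ft_force: [-0.3, -0.3, -0.5]
opening: 25.1
grasp_force: 69.1
```

```bash
python3 - <<'E'
from h import *
st(); plan([511.3,346.8,164]); brass('scene',near=np.array([542,0]),z=150); brass('top',near=np.array([542,0]),z=100); brass('scene',z=20); find('top','stack1')
E
```

```text
t 34.35 p [512.1 347.3 235.7] q [0.    0.77  0.638 0.002] F [-0.3 -0.3 -0.5] open 25.136054889509374 gf 69.11109209060669 j [0.47 0.22 1.57 0.   1.35 0.65]
ty now -10.7 twist 0 j6 0.65 then shift [-0.0008 -0.0009  0.0717]
top brass [286.  215.9] area 47 bbox [282 213   9   7] world [539.2  -3.1  97. ]
scene brass [236.2 310.8] area 67 bbox [233 306   8  11] world [ 510.1 -274.3   17. ]
scene brass [183.7 314.1] area 71 bbox [179 310  10  10] world [ 402.9 -336.9   17. ]
top stack1 [507.4 347.7  -3.4] 0.74
top stack1 [ 408.  -336.8   -0.9] 0.64
top stack1 [ 340.5 -312.5   -1.4] 0.49
top stack1 [5.437e+02 3.000e-01 3.980e+01] 0.46
top stack1 [ 572.2 -123.9   -4.9] 0.41
```

Request:
play_rows(
  rows=[
    {"dx": -0.0008, "dy": -0.001, "dz": 0.02, "twist": 0, "fingers": 0.018},
    {"dx": 0, "dy": 0, "dz": 0.02, "twist": 0, "fingers": 0.018},
    {"dx": 0, "dy": 0, "dz": 0.015, "twist": 0, "fingers": 0.018},
    {"dx": 0, "dy": 0, "dz": 0.01, "twist": 0, "fingers": 0.018},
    {"dx": 0, "dy": 0, "dz": 0.005, "twist": 0, "fingers": 0.018},
    {"dx": 0, "dy": 0, "dz": 0, "twist": 0, "fingers": 0.018},
    {"dx": 0, "dy": 0, "dz": 0, "twist": 0, "fingers": 0.018},
  ],
)

```text
time: 35.3
ee_pos: [510.4, 346.4, 164.1]
tcp_rot: [0.0, 0.77, 0.638, 0.001]
ft_force: [0.5, 0.8, 0.2]
opening: 25.1
grasp_force: 69.3
```

```bash
python3 - <<'E'
from h import *
st()
E
```

```text
t 35.3 p [510.4 346.4 164.1] q [0.    0.77  0.638 0.001] F [0.5 0.8 0.2] open 25.14772743004604 gf 69.33420896530151 j [0.47 0.28 1.64 0.   1.23 0.65]
```

Request:
play_rows(
  rows=[
    {"dx": 0, "dy": 0, "dz": 0, "twist": 0, "fingers": 0.055},
    {"dx": 0, "dy": 0, "dz": 0, "twist": 0, "fingers": 0.055},
    {"dx": 0, "dy": 0, "dz": 0, "twist": 0, "fingers": 0.055},
    {"dx": 0, "dy": 0, "dz": -0.03, "twist": 0, "fingers": 0.055},
    {"dx": 0, "dy": 0, "dz": -0.035, "twist": 0, "fingers": 0.055},
    {"dx": 0, "dy": 0, "dz": -0.035, "twist": 0, "fingers": 0.055},
    {"dx": -0.0461, "dy": 0.0017, "dz": 0, "twist": 0, "fingers": 0.055},
    {"dx": -0.0461, "dy": 0.0017, "dz": 0, "twist": 0, "fingers": 0.055},
    {"dx": -0.0461, "dy": 0.0017, "dz": 0, "twist": 0, "fingers": 0.055},
    {"dx": -0.0461, "dy": 0.0017, "dz": 0, "twist": 0, "fingers": 0.055},
    {"dx": -0.0461, "dy": 0.0017, "dz": 0, "twist": 0, "fingers": 0.055},
  ],
  grip_force=30,
)

```text
time: 36.4
ee_pos: [475.1, 116.5, 263.6]
tcp_rot: [0.0, 0.77, 0.639, 0.0]
ft_force: [0.9, -0.7, 0.3]
opening: 55.2
grasp_force: 0.0
```

Request:
play_rows(
  rows=[
    {"dx": -0.0461, "dy": 0.0017, "dz": 0, "twist": 0, "fingers": 0.055},
    {"dx": -0.0461, "dy": 0.0017, "dz": 0, "twist": 0, "fingers": 0.055},
    {"dx": -0.0461, "dy": 0.0017, "dz": 0, "twist": 0, "fingers": 0.055},
    {"dx": -0.0461, "dy": 0.0017, "dz": 0, "twist": 0, "fingers": 0.055},
    {"dx": -0.0461, "dy": 0.0017, "dz": 0, "twist": 0, "fingers": 0.055},
    {"dx": -0.0461, "dy": 0.0017, "dz": 0, "twist": 0, "fingers": 0.055},
    {"dx": -0.0461, "dy": 0.0017, "dz": 0, "twist": 0, "fingers": 0.055},
    {"dx": -0.0461, "dy": 0.0017, "dz": 0, "twist": 0, "fingers": 0.055},
    {"dx": -0.0461, "dy": 0.0017, "dz": 0, "twist": 0, "fingers": 0.055},
    {"dx": -0.0461, "dy": 0.0017, "dz": 0, "twist": 0, "fingers": 0.055},
  ],
)

```text
time: 37.4
ee_pos: [406.4, -340.1, 263.7]
tcp_rot: [0.0, 0.77, 0.638, 0.0]
ft_force: [0.6, -0.0, 0.2]
opening: 55.0
grasp_force: 0.0
```

Request:
play_rows(
  rows=[
    {"dx": 0, "dy": 0, "dz": 0, "twist": 0.14, "fingers": 0.055},
    {"dx": 0, "dy": 0, "dz": 0, "twist": 0.14, "fingers": 0.055},
    {"dx": 0, "dy": 0, "dz": 0, "twist": 0.14, "fingers": 0.055},
    {"dx": 0, "dy": 0, "dz": 0, "twist": 0.14, "fingers": 0.055},
    {"dx": 0, "dy": 0, "dz": 0, "twist": 0.14, "fingers": 0.055},
    {"dx": 0, "dy": 0, "dz": 0, "twist": 0, "fingers": 0.055},
  ],
)

```text
time: 38.0
ee_pos: [407.0, -338.2, 263.4]
tcp_rot: [0.0, 0.942, 0.335, 0.0]
ft_force: [-0.2, -0.3, -0.3]
opening: 55.2
grasp_force: 0.0
```

```bash
python3 - <<'E'
from h import *
st()
for c in ['wrist','top','scene']: find(c,'stack1')
brass('wrist'); brass('scene',z=20); find('scene','rod',n=1)
plan([407,-338,40])
E
```

```text
t 38.0 p [ 407.  -338.2  263.4] q [0.    0.942 0.335 0.   ] F [-0.2 -0.3 -0.3] open 55.17541890886131 gf 0.0 j [-0.84 -0.01  1.77 -0.    1.39  0.04]
wrist stack1 [ 407.3 -338.1   -1.3] 0.73
wrist stack1 [ 338.9 -311.6    0.5] 0.72
top stack1 [542.3  -2.8  40.8] 0.6
top stack1 [ 572.4 -127.1    0.7] 0.47
top stack1 [ 411.  -338.8   -1.3] 0.46
scene stack1 [ 4.059e+02 -3.384e+02 -2.000e-01] 0.62
scene stack1 [ 334.8 -308.5   -5.1] 0.6
scene stack1 [ 572.7 -125.7   -0.8] 0.55
wrist brass [293.3  76. ] area 520 bbox [281  66  26  21] world [ 506.4 -269.5   25. ]
wrist brass [284.3 181.8] area 428 bbox [273 170  23  24] world [ 407.7 -337.3   25. ]
scene brass [236.1 310.6] area 62 bbox [233 306   7  11] world [ 509.7 -274.1   17. ]
scene brass [183.6 314.1] area 73 bbox [179 310  10  10] world [ 402.5 -337.    17. ]
scene rod [507.6 345.7   7.7] 0.89
ty now -50.7 twist 0 j6 0.04 then shift [ 0.000e+00 -1.000e-04  2.233e-01]
```

Request:
play_rows(
  rows=[
    {"dx": 0, "dy": 0, "dz": 0.03, "twist": 0, "fingers": 0.055},
    {"dx": 0, "dy": 0, "dz": 0.045, "twist": 0, "fingers": 0.055},
    {"dx": 0, "dy": 0, "dz": 0.045, "twist": 0, "fingers": 0.055},
    {"dx": 0, "dy": 0, "dz": 0.045, "twist": 0, "fingers": 0.055},
    {"dx": 0, "dy": 0, "dz": 0.038, "twist": 0, "fingers": 0.055},
    {"dx": 0, "dy": 0, "dz": 0.021, "twist": 0, "fingers": 0.055},
    {"dx": 0, "dy": 0, "dz": 0, "twist": 0, "fingers": 0.055},
    {"dx": 0, "dy": 0, "dz": 0, "twist": 0, "fingers": 0.024},
    {"dx": 0, "dy": 0, "dz": 0, "twist": 0, "fingers": 0.024},
    {"dx": 0, "dy": 0, "dz": 0, "twist": 0, "fingers": 0.024},
    {"dx": 0, "dy": 0, "dz": 0, "twist": 0, "fingers": 0.024},
    {"dx": 0, "dy": 0, "dz": 0, "twist": 0, "fingers": 0.024},
  ],
)

```text
time: 39.7
ee_pos: [408.2, -339.4, 41.2]
tcp_rot: [0.002, 0.942, 0.336, 0.001]
ft_force: [-0.3, 0.0, 6.7]
opening: 28.3
grasp_force: 30.2
```

Request:
play_rows(
  rows=[
    {"dx": 0, "dy": 0, "dz": -0.02, "twist": 0, "fingers": 0.024},
    {"dx": 0, "dy": 0, "dz": -0.04, "twist": 0, "fingers": 0.024},
    {"dx": 0, "dy": 0, "dz": -0.04, "twist": 0, "fingers": 0.024},
    {"dx": 0, "dy": 0, "dz": -0.04, "twist": 0, "fingers": 0.024},
    {"dx": 0, "dy": 0, "dz": -0.028, "twist": 0, "fingers": 0.024},
    {"dx": 0, "dy": 0, "dz": 0, "twist": 0, "fingers": 0.024},
    {"dx": 0, "dy": 0, "dz": 0, "twist": -0.14, "fingers": 0.024},
    {"dx": 0, "dy": 0, "dz": 0, "twist": -0.14, "fingers": 0.024},
    {"dx": 0, "dy": 0, "dz": 0, "twist": -0.14, "fingers": 0.024},
    {"dx": 0, "dy": 0, "dz": 0, "twist": -0.14, "fingers": 0.024},
    {"dx": 0, "dy": 0, "dz": 0, "twist": -0.14, "fingers": 0.024},
    {"dx": 0, "dy": 0, "dz": 0, "twist": 0, "fingers": 0.024},
  ],
)

```text
time: 40.9
ee_pos: [406.5, -337.6, 206.2]
tcp_rot: [-0.001, 0.769, 0.639, -0.0]
ft_force: [0.1, 0.5, -0.4]
opening: 28.3
grasp_force: 29.8
```

```bash
python3 - <<'E'
from h import *
st(); brass('wrist',near=np.array([407,-338]),z=170); plan([542,-1.4,208])
E
```

```text
t 40.9 p [ 406.5 -337.6  206.2] q [-0.001  0.769  0.639 -0.   ] F [ 0.1  0.5 -0.4] open 28.303189978965328 gf 29.82501983642578 j [-0.84  0.03  1.83 -0.    1.28 -0.66]
wrist brass [283.7 265.7] area 2908 bbox [255 226  59  72] world [ 404.6 -346.   167. ]
ty now -10.8 twist 0 j6 -0.65 then shift [ 0.3557  0.0698 -0.0014]
```

Request:
play_rows(
  rows=[
    {"dx": 0.0222, "dy": 0.0044, "dz": 0, "twist": 0, "fingers": 0.024},
    {"dx": 0.0445, "dy": 0.0087, "dz": 0, "twist": 0, "fingers": 0.024},
    {"dx": 0.0445, "dy": 0.0087, "dz": 0, "twist": 0, "fingers": 0.024},
    {"dx": 0.0445, "dy": 0.0087, "dz": 0, "twist": 0, "fingers": 0.024},
    {"dx": 0.0445, "dy": 0.0087, "dz": 0, "twist": 0, "fingers": 0.024},
    {"dx": 0.0445, "dy": 0.0087, "dz": 0, "twist": 0, "fingers": 0.024},
    {"dx": 0.0445, "dy": 0.0087, "dz": 0, "twist": 0, "fingers": 0.024},
    {"dx": 0.0445, "dy": 0.0087, "dz": 0, "twist": 0, "fingers": 0.024},
    {"dx": 0.0222, "dy": 0.0044, "dz": 0, "twist": 0, "fingers": 0.024},
    {"dx": 0, "dy": 0, "dz": 0, "twist": 0, "fingers": 0.024},
    {"dx": 0, "dy": 0, "dz": 0, "twist": 0, "fingers": 0.024},
  ],
)

```text
time: 42.05
ee_pos: [541.0, -1.0, 206.7]
tcp_rot: [-0.0, 0.77, 0.638, -0.001]
ft_force: [0.4, 0.6, -0.3]
opening: 28.5
grasp_force: 29.8
```

```bash
python3 - <<'E'
from h import *
st(); plan([542,-1.4,167])
E
```

```text
t 42.05 p [541.   -1.  206.7] q [-0.     0.77   0.638 -0.001] F [ 0.4  0.6 -0.3] open 28.496371152449555 gf 29.824959933757782 j [-0.15  0.06  1.8  -0.    1.28  0.04]
ty now -10.7 twist 0 j6 0.04 then shift [-0.0002  0.0011  0.0397]
```

Request:
play_rows(
  rows=[
    {"dx": 0, "dy": 0.001, "dz": 0.01, "twist": 0, "fingers": 0.024},
    {"dx": 0, "dy": 0, "dz": 0.01, "twist": 0, "fingers": 0.024},
    {"dx": 0, "dy": 0, "dz": 0.008, "twist": 0, "fingers": 0.024},
    {"dx": 0, "dy": 0, "dz": 0.006, "twist": 0, "fingers": 0.024},
    {"dx": 0, "dy": 0, "dz": 0.005, "twist": 0, "fingers": 0.024},
    {"dx": 0, "dy": 0, "dz": 0, "twist": 0, "fingers": 0.024},
  ],
)

```text
time: 42.65
ee_pos: [542.0, -1.8, 167.4]
tcp_rot: [-0.0, 0.77, 0.638, -0.0]
ft_force: [0.5, -1.9, -0.4]
opening: 28.0
grasp_force: 29.9
```

Request:
play_rows(
  rows=[
    {"dx": 0, "dy": 0, "dz": 0, "twist": 0, "fingers": 0.045},
    {"dx": 0, "dy": 0, "dz": 0, "twist": 0, "fingers": 0.045},
    {"dx": 0, "dy": 0, "dz": 0, "twist": 0, "fingers": 0.045},
    {"dx": 0, "dy": 0, "dz": -0.02, "twist": 0, "fingers": 0.045},
    {"dx": 0, "dy": 0, "dz": -0.035, "twist": 0, "fingers": 0.055},
    {"dx": 0, "dy": 0, "dz": -0.04, "twist": 0, "fingers": 0.055},
    {"dx": 0, "dy": 0, "dz": 0, "twist": 0, "fingers": 0.055},
  ],
)

```text
time: 43.35
ee_pos: [545.6, -1.8, 270.5]
tcp_rot: [0.004, 0.77, 0.638, 0.004]
ft_force: [-0.1, -0.3, 1.0]
opening: 54.8
grasp_force: 0.0
```

Request:
play_rows(
  rows=[
    {"dx": 0.021, "dy": -0.006, "dz": 0, "twist": 0, "fingers": 0.055},
    {"dx": 0.042, "dy": -0.012, "dz": 0, "twist": 0, "fingers": 0.055},
    {"dx": 0.042, "dy": -0.012, "dz": 0, "twist": 0, "fingers": 0.055},
    {"dx": 0.042, "dy": -0.012, "dz": 0, "twist": 0, "fingers": 0.055},
    {"dx": 0.042, "dy": -0.012, "dz": 0, "twist": 0, "fingers": 0.055},
    {"dx": 0.042, "dy": -0.012, "dz": 0, "twist": 0, "fingers": 0.055},
    {"dx": 0.042, "dy": -0.012, "dz": 0, "twist": 0, "fingers": 0.055},
    {"dx": 0.042, "dy": -0.012, "dz": 0, "twist": 0, "fingers": 0.055},
    {"dx": 0.021, "dy": -0.006, "dz": 0, "twist": 0, "fingers": 0.055},
    {"dx": 0, "dy": 0, "dz": 0.03, "twist": 0, "fingers": 0.055},
    {"dx": 0, "dy": 0, "dz": 0.02, "twist": 0, "fingers": 0.055},
    {"dx": 0, "dy": 0, "dz": 0, "twist": 0, "fingers": 0.055},
  ],
)

```text
time: 44.55
ee_pos: [507.8, 345.9, 209.1]
tcp_rot: [-0.001, 0.769, 0.639, -0.003]
ft_force: [-0.9, 0.1, -0.3]
opening: 55.2
grasp_force: 0.0
```

```bash
python3 - <<'E'
from h import *
st(); plan([510.5,346.8,156]); im=snap('wrist','w11')
g=cv2.cvtColor(im,cv2.COLOR_RGB2GRAY); roi=np.zeros_like(g); roi[180:290,240:335]=1
m=((g<45)&(roi>0)).astype(np.uint8); cs,_=cv2.findContours(m,cv2.RETR_EXTERNAL,cv2.CHAIN_APPROX_NONE); c=max(cs,key=cv2.contourArea); print(cv2.boundingRect(c), cv2.contourArea(c))
find('scene','stack1',n=6); brass('scene',z=20)
E
```

```text
t 44.55 p [507.8 345.9 209.1] q [-0.001  0.769  0.639 -0.003] F [-0.9  0.1 -0.3] open 55.161078218208246 gf 0.0 j [0.47 0.24 1.6  0.   1.31 0.65]
ty now -10.6 twist 0 j6 0.65 then shift [0.0016 0.0028 0.053 ]
(264, 204, 44, 59) 2241.0
scene stack1 [ 335.5 -310.6   -3.7] 0.75
scene stack1 [ 5.715e+02 -1.244e+02  5.000e-01] 0.66
scene stack1 [538.8   0.8 124.2] 0.41
scene brass [236.3 310.8] area 64 bbox [233 306   8  11] world [ 510.2 -274.4   17. ]
```

Request:
play_rows(
  rows=[
    {"dx": 0, "dy": 0.001, "dz": 0.02, "twist": 0, "fingers": 0.055},
    {"dx": 0, "dy": 0, "dz": 0.02, "twist": 0, "fingers": 0.055},
    {"dx": 0, "dy": 0, "dz": 0.013, "twist": 0, "fingers": 0.055},
    {"dx": 0, "dy": 0, "dz": 0, "twist": 0, "fingers": 0.055},
    {"dx": 0, "dy": 0, "dz": 0, "twist": 0, "fingers": 0.018},
    {"dx": 0, "dy": 0, "dz": 0, "twist": 0, "fingers": 0.018},
    {"dx": 0, "dy": 0, "dz": 0, "twist": 0, "fingers": 0.018},
    {"dx": 0, "dy": 0, "dz": 0, "twist": 0, "fingers": 0.018},
    {"dx": 0, "dy": 0, "dz": 0, "twist": 0, "fingers": 0.018},
  ],
  grip_force=80,
)

```text
time: 45.65
ee_pos: [511.8, 346.9, 162.1]
tcp_rot: [0.0, 0.77, 0.638, 0.001]
ft_force: [-2.3, -0.2, 5.7]
opening: 25.0
grasp_force: 79.5
```

Request:
play_rows(
  rows=[
    {"dx": 0, "dy": 0, "dz": -0.02, "twist": 0, "fingers": 0.018},
    {"dx": 0, "dy": 0, "dz": -0.03, "twist": 0, "fingers": 0.018},
    {"dx": 0, "dy": 0, "dz": -0.03, "twist": 0, "fingers": 0.018},
    {"dx": 0, "dy": 0, "dz": -0.03, "twist": 0, "fingers": 0.018},
    {"dx": 0, "dy": 0, "dz": -0.03, "twist": 0, "fingers": 0.018},
    {"dx": 0, "dy": 0, "dz": -0.03, "twist": 0, "fingers": 0.018},
    {"dx": 0, "dy": 0, "dz": -0.01, "twist": 0, "fingers": 0.018},
    {"dx": 0, "dy": 0, "dz": 0, "twist": 0, "fingers": 0.018},
  ],
)

```text
time: 46.45
ee_pos: [511.8, 346.7, 342.0]
tcp_rot: [0.0, 0.77, 0.638, 0.002]
ft_force: [-0.8, -0.4, -1.1]
opening: 24.9
grasp_force: 78.8
```

Request:
play_rows(
  rows=[
    {"dx": -0.021, "dy": 0.006, "dz": 0, "twist": 0, "fingers": 0.018},
    {"dx": -0.042, "dy": 0.012, "dz": 0, "twist": 0, "fingers": 0.018},
    {"dx": -0.042, "dy": 0.012, "dz": 0, "twist": 0, "fingers": 0.018},
    {"dx": -0.042, "dy": 0.012, "dz": 0, "twist": 0, "fingers": 0.018},
    {"dx": -0.042, "dy": 0.012, "dz": 0, "twist": 0, "fingers": 0.018},
    {"dx": -0.042, "dy": 0.012, "dz": 0, "twist": 0, "fingers": 0.018},
    {"dx": -0.042, "dy": 0.012, "dz": 0, "twist": 0, "fingers": 0.018},
    {"dx": -0.042, "dy": 0.012, "dz": 0, "twist": 0, "fingers": 0.018},
    {"dx": -0.021, "dy": 0.006, "dz": 0, "twist": 0, "fingers": 0.018},
    {"dx": 0, "dy": 0, "dz": 0, "twist": 0, "fingers": 0.018},
    {"dx": 0, "dy": 0, "dz": 0, "twist": 0, "fingers": 0.018},
  ],
)

```text
time: 47.55
ee_pos: [542.6, -1.7, 338.1]
tcp_rot: [-0.001, 0.77, 0.638, -0.001]
ft_force: [0.1, 0.2, -1.5]
opening: 25.2
grasp_force: 78.8
```

```bash
python3 - <<'E'
from h import *
st(); plan([542,-1.4,262])
E
```

```text
t 47.55 p [542.6  -1.7 338.1] q [-0.001  0.77   0.638 -0.001] F [ 0.1  0.2 -1.5] open 25.156593786826356 gf 78.83794784545898 j [-0.15 -0.02  1.63  0.    1.53  0.04]
ty now -10.7 twist 0 j6 0.04 then shift [ 0.0002 -0.0004  0.0761]
```

Request:
play_rows(
  rows=[
    {"dx": 0, "dy": 0, "dz": 0.01, "twist": 0, "fingers": 0.018},
    {"dx": 0, "dy": 0, "dz": 0.01, "twist": 0, "fingers": 0.018},
    {"dx": 0, "dy": 0, "dz": 0.008, "twist": 0, "fingers": 0.018},
    {"dx": 0, "dy": 0, "dz": 0.006, "twist": 0, "fingers": 0.018},
    {"dx": 0, "dy": 0, "dz": 0.006, "twist": 0, "fingers": 0.018},
    {"dx": 0, "dy": 0, "dz": 0.006, "twist": 0, "fingers": 0.018},
    {"dx": 0, "dy": 0, "dz": 0.006, "twist": 0, "fingers": 0.018},
    {"dx": 0, "dy": 0, "dz": 0.006, "twist": 0, "fingers": 0.018},
    {"dx": 0, "dy": 0, "dz": 0.006, "twist": 0, "fingers": 0.018},
    {"dx": 0, "dy": 0, "dz": 0.005, "twist": 0, "fingers": 0.018},
  ],
)

```text
time: 48.55
ee_pos: [543.3, -1.8, 270.6]
tcp_rot: [0.0, 0.77, 0.638, -0.0]
ft_force: [0.6, 0.0, -2.2]
opening: 24.7
grasp_force: 78.9
```

Request:
play_rows(
  rows=[
    {"dx": 0, "dy": 0, "dz": 0.002, "twist": 0, "fingers": 0.018},
    {"dx": 0, "dy": 0, "dz": 0.002, "twist": 0, "fingers": 0.018},
    {"dx": 0, "dy": 0, "dz": 0.002, "twist": 0, "fingers": 0.018},
  ],
)

```text
time: 48.85
ee_pos: [543.5, -1.7, 265.3]
tcp_rot: [0.0, 0.77, 0.638, 0.0]
ft_force: [0.6, -0.3, -1.9]
opening: 24.7
grasp_force: 78.9
```

Request:
play_rows(
  rows=[
    {"dx": 0, "dy": 0, "dz": 0.002, "twist": 0, "fingers": 0.018},
    {"dx": 0, "dy": 0, "dz": 0.002, "twist": 0, "fingers": 0.018},
    {"dx": 0, "dy": 0, "dz": 0.002, "twist": 0, "fingers": 0.018},
  ],
)

```text
time: 49.15
ee_pos: [543.4, -1.7, 259.3]
tcp_rot: [0.0, 0.77, 0.638, 0.0]
ft_force: [0.1, -0.2, -1.5]
opening: 25.0
grasp_force: 78.9
```

Request:
play_rows(
  rows=[
    {"dx": 0, "dy": 0, "dz": 0.002, "twist": 0, "fingers": 0.018},
    {"dx": 0, "dy": 0, "dz": 0.002, "twist": 0, "fingers": 0.018},
    {"dx": 0, "dy": 0, "dz": 0, "twist": 0, "fingers": 0.018},
  ],
)

```text
time: 49.45
ee_pos: [543.1, -1.6, 254.9]
tcp_rot: [-0.0, 0.77, 0.638, -0.0]
ft_force: [0.8, 0.5, -1.3]
opening: 24.6
grasp_force: 78.9
```

Request:
play_rows(
  rows=[
    {"dx": 0, "dy": 0, "dz": 0.002, "twist": 0, "fingers": 0.018},
    {"dx": 0, "dy": 0, "dz": 0.002, "twist": 0, "fingers": 0.018},
    {"dx": 0, "dy": 0, "dz": 0, "twist": 0, "fingers": 0.018},
  ],
)

```text
time: 49.75
ee_pos: [543.7, -1.7, 251.7]
tcp_rot: [0.0, 0.77, 0.638, 0.0]
ft_force: [0.3, -0.2, -0.0]
opening: 24.8
grasp_force: 79.2
```

Request:
play_rows(
  rows=[
    {"dx": 0, "dy": 0, "dz": 0.002, "twist": 0, "fingers": 0.018},
    {"dx": 0, "dy": 0, "dz": 0, "twist": 0, "fingers": 0.018},
    {"dx": 0, "dy": 0, "dz": 0, "twist": 0, "fingers": 0.018},
  ],
)

```text
time: 50.05
ee_pos: [544.4, -1.7, 251.6]
tcp_rot: [0.001, 0.77, 0.638, 0.001]
ft_force: [-1.1, -0.3, 7.8]
opening: 25.1
grasp_force: 80.2
```

Request:
play_rows(
  rows=[
    {"dx": 0, "dy": 0, "dz": 0.002, "twist": 0, "fingers": 0.018},
    {"dx": 0, "dy": 0, "dz": 0.001, "twist": 0, "fingers": 0.018},
    {"dx": 0, "dy": 0, "dz": 0, "twist": 0, "fingers": 0.018},
  ],
)

```text
time: 50.35
ee_pos: [545.4, -1.9, 251.5]
tcp_rot: [0.003, 0.77, 0.638, 0.002]
ft_force: [-3.2, 0.3, 20.2]
opening: 25.1
grasp_force: 82.0
```

Request:
play_rows(
  rows=[
    {"dx": 0, "dy": 0, "dz": 0, "twist": 0, "fingers": 0.018},
    {"dx": 0, "dy": 0, "dz": 0, "twist": 0, "fingers": 0.018},
    {"dx": 0, "dy": 0, "dz": 0, "twist": 0, "fingers": 0.018},
  ],
)

```text
time: 50.65
ee_pos: [545.4, -1.9, 251.6]
tcp_rot: [0.003, 0.77, 0.638, 0.002]
ft_force: [-3.4, 0.7, 20.5]
opening: 25.2
grasp_force: 82.0
```

Request:
play_rows(
  rows=[
    {"dx": 0, "dy": 0, "dz": 0, "twist": 0, "fingers": 0.018},
    {"dx": 0, "dy": 0, "dz": 0, "twist": 0, "fingers": 0.018},
    {"dx": 0, "dy": 0, "dz": 0, "twist": 0, "fingers": 0.018},
    {"dx": 0, "dy": 0, "dz": 0, "twist": 0, "fingers": 0.018},
    {"dx": 0, "dy": 0, "dz": 0, "twist": 0, "fingers": 0.018},
    {"dx": 0, "dy": 0, "dz": 0, "twist": 0, "fingers": 0.018},
    {"dx": 0, "dy": 0, "dz": -0.004, "twist": 0, "fingers": 0.018},
    {"dx": 0, "dy": 0, "dz": -0.02, "twist": 0, "fingers": 0.018},
    {"dx": 0, "dy": 0, "dz": -0.04, "twist": 0, "fingers": 0.018},
    {"dx": 0, "dy": 0, "dz": -0.04, "twist": 0, "fingers": 0.018},
    {"dx": 0, "dy": 0, "dz": 0, "twist": 0, "fingers": 0.018},
  ],
)

```text
time: 51.75
ee_pos: [545.6, -1.9, 356.9]
tcp_rot: [0.004, 0.77, 0.638, 0.004]
ft_force: [-0.3, 0.3, -0.5]
opening: 24.8
grasp_force: 79.1
```

Request:
play_rows(
  rows=[
    {"dx": 0.021, "dy": -0.006, "dz": 0, "twist": 0, "fingers": 0.018},
    {"dx": 0.042, "dy": -0.012, "dz": 0, "twist": 0, "fingers": 0.018},
    {"dx": 0.042, "dy": -0.012, "dz": 0, "twist": 0, "fingers": 0.018},
    {"dx": 0.042, "dy": -0.012, "dz": 0, "twist": 0, "fingers": 0.018},
    {"dx": 0.042, "dy": -0.012, "dz": 0, "twist": 0, "fingers": 0.018},
    {"dx": 0.042, "dy": -0.012, "dz": 0, "twist": 0, "fingers": 0.018},
    {"dx": 0.042, "dy": -0.012, "dz": 0, "twist": 0, "fingers": 0.018},
    {"dx": 0.042, "dy": -0.012, "dz": 0, "twist": 0, "fingers": 0.018},
    {"dx": 0.0215, "dy": -0.006, "dz": 0, "twist": 0, "fingers": 0.018},
    {"dx": 0, "dy": 0, "dz": 0, "twist": 0, "fingers": 0.018},
  ],
)

```text
time: 52.75
ee_pos: [509.7, 349.7, 348.2]
tcp_rot: [-0.001, 0.768, 0.64, -0.001]
ft_force: [0.2, -1.2, -0.1]
opening: 24.9
grasp_force: 78.8
```

Request:
play_rows(
  rows=[
    {"dx": 0, "dy": 0, "dz": 0.03, "twist": 0, "fingers": 0.018},
    {"dx": 0, "dy": 0, "dz": 0.04, "twist": 0, "fingers": 0.018},
    {"dx": 0, "dy": 0, "dz": 0.04, "twist": 0, "fingers": 0.018},
    {"dx": 0, "dy": 0, "dz": 0.01, "twist": 0, "fingers": 0.018},
    {"dx": 0, "dy": 0, "dz": 0, "twist": 0, "fingers": 0.018},
    {"dx": 0, "dy": 0, "dz": 0, "twist": 0, "fingers": 0.018},
  ],
)

```text
time: 53.35
ee_pos: [512.2, 346.8, 232.2]
tcp_rot: [0.0, 0.77, 0.638, 0.001]
ft_force: [-0.8, -0.1, -0.5]
opening: 24.9
grasp_force: 78.8
```

```bash
python3 - <<'E'
from h import *
st(); plan([511,346.8,162.1]); snap('wrist','w12')
cams.read_camera('top')
for t in ['mouth','elbow_knob','end_knob','pivot','stack1']:
    for x in finder.tip_of('top',t)[:3]: print('top',t,np.round(x['location'],1),round(x['p'],2))
cams.read_camera('scene')
for t in ['elbow_knob','end_knob','pivot']:
    for x in finder.tip_of('scene',t)[:2]: print('scene',t,np.round(x['location'],1),round(x['p'],2))
E
```

```text
t 53.35 p [512.2 346.8 232.2] q [0.    0.77  0.638 0.001] F [-0.8 -0.1 -0.5] open 24.857871305967635 gf 78.79653811454773 j [ 0.47  0.22  1.57 -0.    1.35  0.65]
ty now -10.7 twist 0 j6 0.65 then shift [-0.0003 -0.0013  0.0701]
top mouth [542.4  -3.5 141.4] 0.65
top elbow_knob [663.5  46.4 190.1] 0.78
top end_knob [656.7 -23.3 194.8] 0.72
top pivot [ 5.150e+02 -2.631e+02  3.000e-01] 0.68
top pivot [542.3  84.  152.8] 0.6
top stack1 [ 343.2 -312.4    0.4] 0.46
top stack1 [ 571.7 -124.3   -5.6] 0.38
top stack1 [ 5.446e+02 -3.000e-01  6.910e+01] 0.37
scene elbow_knob [664.8  46.6 192. ] 0.77
scene end_knob [659.3 -22.8 189. ] 0.72
scene pivot [546.1  78.6 148.2] 0.75
scene pivot [ 707.7 -356.4    1.8] 0.64
```

View pics/w12.png

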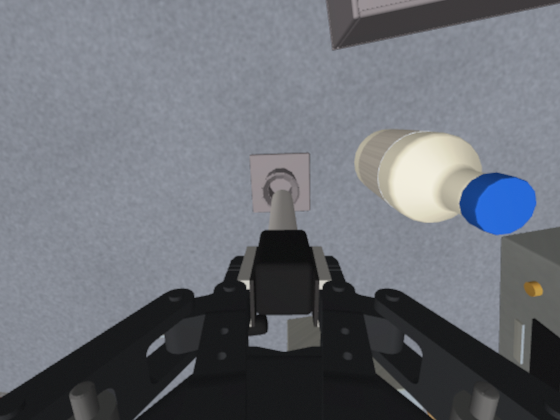

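The rod tip is over the socket again at (282,185). The pile reads at z≈69 for the top stack, so all three are inside and were pressed at 20 N for over 1 s. Next I'll stand the rod back and go to the elbow knob.

Request:
play_rows(
  rows=[
    {"dx": -0.0005, "dy": -0.0013, "dz": 0.02, "twist": 0, "fingers": 0.018},
    {"dx": 0, "dy": 0, "dz": 0.02, "twist": 0, "fingers": 0.018},
    {"dx": 0, "dy": 0, "dz": 0.015, "twist": 0, "fingers": 0.018},
    {"dx": 0, "dy": 0, "dz": 0.01, "twist": 0, "fingers": 0.018},
    {"dx": 0, "dy": 0, "dz": 0.004, "twist": 0, "fingers": 0.018},
    {"dx": 0, "dy": 0, "dz": 0, "twist": 0, "fingers": 0.018},
    {"dx": 0, "dy": 0, "dz": 0, "twist": 0, "fingers": 0.018},
  ],
)

```text
time: 54.6
ee_pos: [510.2, 346.9, 162.1]
tcp_rot: [-0.0, 0.77, 0.638, 0.0]
ft_force: [-2.4, -0.2, 3.0]
opening: 25.0
grasp_force: 79.4
```

```bash
python3 - <<'E'
from h import *
st()
E
```

```text
t 54.6 p [510.2 346.9 162.1] q [-0.     0.77   0.638  0.   ] F [-2.4 -0.2  3. ] open 25.023856244989084 gf 79.36123967170715 j [0.47 0.28 1.64 0.   1.22 0.66]
```

Request:
play_rows(
  rows=[
    {"dx": 0, "dy": 0, "dz": 0, "twist": 0, "fingers": 0.055},
    {"dx": 0, "dy": 0, "dz": 0, "twist": 0, "fingers": 0.055},
    {"dx": 0, "dy": 0, "dz": 0, "twist": 0, "fingers": 0.055},
    {"dx": 0, "dy": 0, "dz": -0.03, "twist": 0, "fingers": 0.055},
    {"dx": 0, "dy": 0, "dz": -0.035, "twist": 0, "fingers": 0.055},
    {"dx": 0, "dy": 0, "dz": -0.035, "twist": 0, "fingers": 0.055},
  ],
  grip_force=40,
)

```text
time: 55.2
ee_pos: [509.6, 346.4, 261.9]
tcp_rot: [-0.0, 0.77, 0.638, -0.001]
ft_force: [1.1, -0.5, 0.2]
opening: 55.0
grasp_force: 0.0
```

Request:
play_rows(
  rows=[
    {"dx": 0, "dy": 0, "dz": 0, "twist": -0.134, "fingers": 0.05},
    {"dx": 0, "dy": 0, "dz": 0, "twist": -0.134, "fingers": 0.05},
    {"dx": 0, "dy": 0, "dz": 0, "twist": -0.134, "fingers": 0.05},
    {"dx": 0, "dy": 0, "dz": 0, "twist": -0.134, "fingers": 0.05},
    {"dx": 0, "dy": 0, "dz": 0, "twist": -0.134, "fingers": 0.05},
    {"dx": 0, "dy": 0, "dz": 0, "twist": -0.134, "fingers": 0.05},
    {"dx": 0, "dy": 0, "dz": 0, "twist": -0.134, "fingers": 0.05},
    {"dx": 0, "dy": 0, "dz": 0, "twist": -0.134, "fingers": 0.05},
    {"dx": 0, "dy": 0, "dz": 0, "twist": -0.134, "fingers": 0.05},
    {"dx": 0, "dy": 0, "dz": 0, "twist": -0.134, "fingers": 0.05},
    {"dx": 0, "dy": 0, "dz": 0, "twist": -0.13, "fingers": 0.05},
  ],
)

```text
time: 56.3
ee_pos: [509.9, 346.5, 261.2]
tcp_rot: [0.0, 0.14, 0.99, 0.0]
ft_force: [0.5, 0.2, 0.8]
opening: 49.7
grasp_force: 0.0
```

Request:
play_rows(
  rows=[
    {"dx": -0.0288, "dy": -0.0305, "dz": 0, "twist": 0, "fingers": 0.045},
    {"dx": -0.0288, "dy": -0.0305, "dz": 0, "twist": 0, "fingers": 0.045},
    {"dx": -0.0288, "dy": -0.0305, "dz": 0, "twist": 0, "fingers": 0.045},
    {"dx": -0.0288, "dy": -0.0305, "dz": 0, "twist": 0, "fingers": 0.045},
    {"dx": -0.0288, "dy": -0.0305, "dz": 0, "twist": 0, "fingers": 0.045},
    {"dx": -0.0288, "dy": -0.0305, "dz": 0, "twist": 0, "fingers": 0.045},
    {"dx": -0.0288, "dy": -0.0305, "dz": 0, "twist": 0, "fingers": 0.045},
    {"dx": -0.0288, "dy": -0.0305, "dz": 0, "twist": 0, "fingers": 0.045},
    {"dx": 0, "dy": 0, "dz": 0, "twist": 0, "fingers": 0.045},
    {"dx": 0, "dy": 0, "dz": 0, "twist": 0, "fingers": 0.045},
  ],
)

```text
time: 57.3
ee_pos: [661.9, 46.3, 260.8]
tcp_rot: [-0.0, 0.144, 0.99, 0.0]
ft_force: [-0.1, 0.4, 0.1]
opening: 45.1
grasp_force: 0.0
```

```bash
python3 - <<'E'
from h import *
st(); snap('wrist','w13')
for t in ['elbow_knob','end_knob','pivot','mouth']:
    for x in finder.tip_of('wrist',t)[:2]: print('wrist',t,np.round(x['location'],1),round(x['p'],2))
cams.read_camera('scene')
for t in ['rod','elbow_knob','end_knob','pivot']:
    for x in finder.tip_of('scene',t)[:1]: print('scene',t,np.round(x['location'],1),round(x['p'],2))
plan([663.5,47.6,187])
E
```

```text
t 57.3 p [661.9  46.3 260.8] q [-0.     0.144  0.99   0.   ] F [-0.1  0.4  0.1] open 45.05380055546059 gf 0.0 j [-0.05  0.31  1.41  0.    1.42 -1.33]
wrist elbow_knob [665.1  48.  192.4] 0.92
wrist end_knob [657.7 -24.6 193.2] 0.68
wrist pivot [542.5  84.  150.2] 0.78
wrist pivot [ 703.5 -355.1   -1.9] 0.46
wrist mouth [539.2  -3.6 137.4] 0.61
wrist mouth [666.6  48.6 194.6] 0.31
scene rod [509.6 345.5   6.5] 0.47
scene elbow_knob [664.5  47.1 191.3] 0.55
scene end_knob [658.4 -23.  188.5] 0.67
scene pivot [543.8  79.  150.2] 0.7
ty now 73.6 twist 0 j6 -1.33 then shift [-0.0018  0.0002  0.0745]
```

View pics/w13.png

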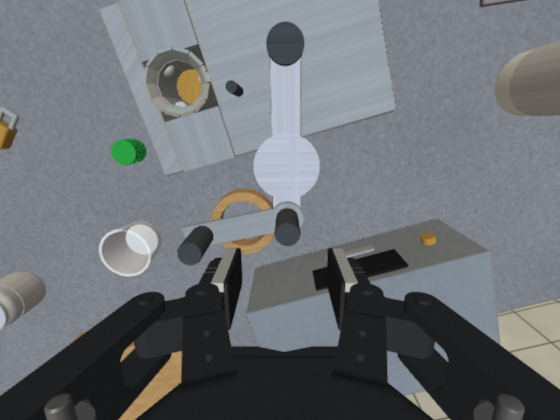

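The elbow post is at (288,222), centred between the pads. The end post is at (195,243) and the brass pile shows inside the tube at (190,85). I'll descend and grip the elbow post.

Request:
play_rows(
  rows=[
    {"dx": -0.002, "dy": 0, "dz": 0.025, "twist": 0, "fingers": 0.045},
    {"dx": 0, "dy": 0, "dz": 0.03, "twist": 0, "fingers": 0.045},
    {"dx": 0, "dy": 0, "dz": 0.018, "twist": 0, "fingers": 0.045},
    {"dx": 0, "dy": 0, "dz": 0, "twist": 0, "fingers": 0.045},
    {"dx": 0, "dy": 0, "dz": 0, "twist": 0, "fingers": 0.012},
    {"dx": 0, "dy": 0, "dz": 0, "twist": 0, "fingers": 0.012},
    {"dx": 0, "dy": 0, "dz": 0, "twist": 0, "fingers": 0.012},
    {"dx": 0, "dy": 0, "dz": 0, "twist": 0, "fingers": 0.012},
    {"dx": 0, "dy": 0, "dz": 0, "twist": 0, "fingers": 0.012},
  ],
)

```text
time: 58.7
ee_pos: [664.8, 46.9, 190.3]
tcp_rot: [0.002, 0.143, 0.99, 0.0]
ft_force: [-0.7, 1.5, 5.5]
opening: 16.5
grasp_force: 39.6
```

```bash
python3 - <<'E'
from h import *
o=st(); e=np.array(o['ee_pos'][:2]); d=e-np.array([542,83.8]); print(np.hypot(*d), np.arctan2(d[0],-d[1]))
E
```

```text
t 58.7 p [664.8  46.9 190.3] q [0.002 0.143 0.99  0.   ] F [-0.7  1.5  5.5] open 16.481032777569947 gf 39.552093744277954 j [-0.05  0.36  1.48  0.    1.3  -1.33]
128.19081151236384 1.2784877214195711
```

Request:
play_rows(
  rows=[
    {"dx": 0.0002, "dy": -0.0063, "dz": -0.001, "twist": 0.05, "fingers": 0.012},
    {"dx": 0.0006, "dy": -0.0125, "dz": -0.001, "twist": 0.1, "fingers": 0.012},
    {"dx": 0.0006, "dy": -0.0125, "dz": 0, "twist": 0.1, "fingers": 0.012},
    {"dx": 0.0006, "dy": -0.0125, "dz": 0, "twist": 0.1, "fingers": 0.012},
    {"dx": 0.0006, "dy": -0.0125, "dz": 0, "twist": 0.1, "fingers": 0.012},
    {"dx": 0, "dy": 0, "dz": 0, "twist": 0, "fingers": 0.012},
  ],
)

```text
time: 59.3
ee_pos: [636.1, -3.5, 190.4]
tcp_rot: [0.0, 0.361, 0.932, -0.0]
ft_force: [1.2, -2.2, -0.8]
opening: 16.8
grasp_force: 39.6
```

```bash
python3 - <<'E'
from h import *
o=st(); e=np.array(o['ee_pos'][:2]); d=e-np.array([542,83.8]); print(np.hypot(*d), np.arctan2(d[0],-d[1])); plan(o['ee_pos'])
find('top','elbow_knob',n=1)
E
```

```text
t 59.3 p [636.1  -3.5 190.4] q [ 0.     0.361  0.932 -0.   ] F [ 1.2 -2.2 -0.8] open 16.832037399116103 gf 39.55053627490997 j [-0.13  0.3   1.56 -0.    1.28 -0.96]
128.34427215235814 0.8232476181601436
ty now 47.6 twist 0 j6 -0.96 then shift [0. 0. 0.]
top elbow_knob [635.3  -2.8 190.5] 0.57
```

Request:
play_rows(
  rows=[
    {"dx": 0.0006, "dy": -0.0125, "dz": 0, "twist": 0.1, "fingers": 0.012},
    {"dx": 0.0006, "dy": -0.0125, "dz": 0, "twist": 0.1, "fingers": 0.012},
    {"dx": 0.0006, "dy": -0.0125, "dz": 0, "twist": 0.1, "fingers": 0.012},
    {"dx": 0.0006, "dy": -0.0125, "dz": 0, "twist": 0.1, "fingers": 0.012},
    {"dx": 0.0006, "dy": -0.0125, "dz": 0, "twist": 0.1, "fingers": 0.012},
    {"dx": 0.0006, "dy": -0.0125, "dz": 0, "twist": 0.1, "fingers": 0.012},
    {"dx": 0.0006, "dy": -0.0125, "dz": 0, "twist": 0.1, "fingers": 0.012},
    {"dx": 0.0003, "dy": -0.0075, "dz": 0, "twist": 0.06, "fingers": 0.012},
    {"dx": 0, "dy": 0, "dz": 0, "twist": 0, "fingers": 0.012},
  ],
)

```text
time: 60.3
ee_pos: [552.5, -43.2, 190.3]
tcp_rot: [0.0, 0.68, 0.733, -0.001]
ft_force: [-1.7, -5.3, 0.1]
opening: 16.3
grasp_force: 40.2
```

Request:
play_rows(
  rows=[
    {"dx": 0, "dy": -0.004, "dz": 0, "twist": 0.03, "fingers": 0.012},
    {"dx": 0, "dy": -0.003, "dz": 0, "twist": 0.03, "fingers": 0.012},
    {"dx": 0, "dy": 0, "dz": 0, "twist": 0, "fingers": 0.012},
  ],
)

```text
time: 60.6
ee_pos: [546.4, -43.5, 190.4]
tcp_rot: [0.0, 0.701, 0.713, -0.0]
ft_force: [1.1, -4.6, -1.5]
opening: 16.6
grasp_force: 40.1
```

```bash
python3 - <<'E'
from h import *
o=st(); e=np.array(o['ee_pos'][:2]); d=e-np.array([542,83.8]); print(np.hypot(*d), np.arctan2(d[0],-d[1])); plan(o['ee_pos'])
find('top','elbow_knob',n=1); find('scene','end_knob',n=2)
E
```

```text
t 60.6 p [546.4 -43.5 190.4] q [ 0.     0.701  0.713 -0.   ] F [ 1.1 -4.6 -1.5] open 16.575929595019154 gf 40.0880366563797 j [-0.22  0.09  1.8  -0.    1.25 -0.24]
127.34816707323128 0.03434041675484222
ty now 0.9 twist 0 j6 -0.24 then shift [0. 0. 0.]
top elbow_knob [545.4 -42.5 189.4] 0.67
scene end_knob [476.1 -57.3 191.8] 0.71
```

Request:
play_rows(
  rows=[
    {"dx": 0, "dy": -0.002, "dz": 0, "twist": 0.01, "fingers": 0.012},
    {"dx": 0, "dy": -0.002, "dz": 0, "twist": 0.01, "fingers": 0.012},
    {"dx": 0, "dy": 0, "dz": 0, "twist": 0, "fingers": 0.012},
  ],
)

```text
time: 61.1
ee_pos: [542.7, -43.5, 190.4]
tcp_rot: [0.001, 0.709, 0.706, 0.0]
ft_force: [2.8, -4.7, -3.3]
opening: 16.4
grasp_force: 40.0
```

Request:
play_rows(
  rows=[
    {"dx": 0, "dy": -0.002, "dz": 0, "twist": 0, "fingers": 0.012},
    {"dx": 0, "dy": 0, "dz": 0, "twist": 0, "fingers": 0.012},
  ],
)

```text
time: 61.3
ee_pos: [542.0, -43.5, 190.4]
tcp_rot: [0.002, 0.709, 0.706, 0.001]
ft_force: [8.6, -5.2, -6.0]
opening: 16.9
grasp_force: 39.8
```

Request:
play_rows(
  rows=[
    {"dx": 0, "dy": -0.002, "dz": 0, "twist": 0, "fingers": 0.012},
    {"dx": 0, "dy": 0, "dz": 0, "twist": 0, "fingers": 0.012},
  ],
)

```text
time: 61.5
ee_pos: [541.8, -43.5, 190.5]
tcp_rot: [0.003, 0.709, 0.706, 0.003]
ft_force: [17.7, -4.5, -12.3]
opening: 16.8
grasp_force: 39.7
```

The link has stalled on its stop: position is unchanged while the push rose to 17 N. I'll release, rise and go to the end knob.

Request:
play_rows(
  rows=[
    {"dx": 0, "dy": 0.001, "dz": 0, "twist": 0, "fingers": 0.012},
    {"dx": 0, "dy": 0, "dz": 0, "twist": 0, "fingers": 0.045},
    {"dx": 0, "dy": 0, "dz": 0, "twist": 0, "fingers": 0.045},
    {"dx": 0, "dy": 0, "dz": 0, "twist": 0, "fingers": 0.045},
    {"dx": 0, "dy": 0, "dz": -0.03, "twist": 0, "fingers": 0.045},
    {"dx": 0, "dy": 0, "dz": -0.04, "twist": 0, "fingers": 0.045},
    {"dx": 0, "dy": 0, "dz": 0, "twist": -0.138, "fingers": 0.045},
    {"dx": 0, "dy": 0, "dz": 0, "twist": -0.138, "fingers": 0.045},
    {"dx": 0, "dy": 0, "dz": 0, "twist": -0.138, "fingers": 0.045},
    {"dx": 0, "dy": 0, "dz": 0, "twist": -0.138, "fingers": 0.045},
  ],
)

```text
time: 62.5
ee_pos: [538.8, -42.8, 260.5]
tcp_rot: [-0.0, 0.487, 0.873, 0.0]
ft_force: [-0.6, -0.9, 0.4]
opening: 45.0
grasp_force: 0.0
```

Request:
play_rows(
  rows=[
    {"dx": 0, "dy": 0, "dz": 0, "twist": -0.138, "fingers": 0.045},
    {"dx": 0, "dy": 0, "dz": 0, "twist": -0.138, "fingers": 0.045},
    {"dx": 0, "dy": 0, "dz": 0, "twist": -0.138, "fingers": 0.045},
    {"dx": 0, "dy": 0, "dz": 0, "twist": -0.138, "fingers": 0.045},
    {"dx": 0, "dy": 0, "dz": 0, "twist": -0.138, "fingers": 0.045},
    {"dx": 0, "dy": 0, "dz": 0, "twist": -0.138, "fingers": 0.045},
    {"dx": 0, "dy": 0, "dz": 0, "twist": -0.138, "fingers": 0.045},
    {"dx": 0, "dy": 0, "dz": 0, "twist": -0.138, "fingers": 0.045},
    {"dx": 0.0337, "dy": 0.0006, "dz": 0, "twist": -0.138, "fingers": 0.045},
    {"dx": 0.0337, "dy": 0.0006, "dz": 0, "twist": 0, "fingers": 0.045},
    {"dx": 0, "dy": 0, "dz": 0, "twist": 0, "fingers": 0.045},
    {"dx": 0, "dy": 0, "dz": 0, "twist": 0, "fingers": 0.045},
  ],
)

```text
time: 63.7
ee_pos: [472.3, -51.8, 260.7]
tcp_rot: [0.001, -0.108, 0.994, 0.0]
ft_force: [0.8, -0.0, 0.4]
opening: 45.2
grasp_force: 0.0
```

```bash
python3 - <<'E'
from h import *
st(); snap('wrist','w14')
for c in ['wrist','top','scene']:
    if c!='wrist': cams.read_camera(c)
    for t in ['elbow_knob','end_knob','pivot','link1']:
        try:
            for x in finder.tip_of(c,t)[:1]: print(c,t,np.round(x['location'],1),round(x['p'],2))
        except Exception as e: print(t,e)
plan([476,-57,188])
E
```

```text
t 63.7 p [472.3 -51.8 260.7] q [ 0.001 -0.108  0.994  0.   ] F [ 0.8 -0.   0.4] open 45.215090295942666 gf 0.0 j [-0.28 -0.15  1.9   0.    1.39 -2.06]
wrist elbow_knob [543.1 -42.5 191.5] 0.62
wrist end_knob [472.2 -56.9 194.2] 0.97
wrist pivot [472.  -56.6 193.5] 0.51
link1 it knows: catches, detergent, dosing_cup, driver, elbow_knob, end_knob, holder, magazine, mouth, padlock, pivot, rod, soap_bar, stack, stain_can, tape_roll, tube_foot
top elbow_knob [ 513.5 -265.    -2.6] 0.69
link1 it knows: catches, detergent, dosing_cup, driver, elbow_knob, end_knob, holder, magazine, mouth, padlock, pivot, rod, soap_bar, stack, stain_can, tape_roll, tube_foot
scene elbow_knob [541.6 -44.4 193.4] 0.67
scene end_knob [471.5 -55.9 187.8] 0.55
scene pivot [542.7  80.9 149.9] 0.91
link1 it knows: catches, detergent, dosing_cup, driver, elbow_knob, end_knob, holder, magazine, mouth, padlock, pivot, rod, soap_bar, stack, stain_can, tape_roll, tube_foot
ty now 102.4 twist 0 j6 -2.06 then shift [-0.0024 -0.0057  0.0722]
```

View pics/w14.png

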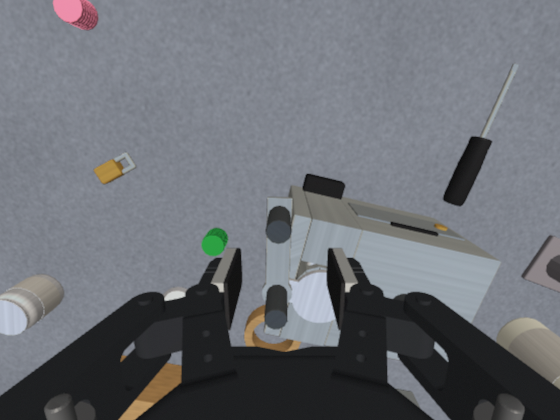

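The end post is at (278,222), between the pads, and the elbow post is at (275,302). The cover lies over the mouth at (318,290). I'll cage the end post loosely and fold.

Request:
play_rows(
  rows=[
    {"dx": 0.001, "dy": -0.0045, "dz": 0.02, "twist": 0, "fingers": 0.045},
    {"dx": 0, "dy": 0, "dz": 0.03, "twist": 0, "fingers": 0.045},
    {"dx": 0, "dy": 0, "dz": 0.022, "twist": 0, "fingers": 0.045},
    {"dx": 0, "dy": 0, "dz": 0, "twist": 0, "fingers": 0.045},
    {"dx": 0, "dy": 0, "dz": 0, "twist": 0, "fingers": 0.024},
    {"dx": 0, "dy": 0, "dz": 0, "twist": 0, "fingers": 0.024},
    {"dx": 0, "dy": 0, "dz": 0, "twist": 0, "fingers": 0.024},
    {"dx": 0, "dy": 0, "dz": 0, "twist": 0, "fingers": 0.024},
  ],
  grip_force=20,
)

```text
time: 65.1
ee_pos: [473.0, -56.8, 189.5]
tcp_rot: [0.001, -0.108, 0.994, -0.0]
ft_force: [-0.2, -0.4, -0.3]
opening: 24.5
grasp_force: 0.0
```

Request:
play_rows(
  rows=[
    {"dx": -0.0004, "dy": 0.007, "dz": 0, "twist": 0.1, "fingers": 0.024},
    {"dx": -0.0004, "dy": 0.007, "dz": 0, "twist": 0.1, "fingers": 0.024},
    {"dx": -0.0004, "dy": 0.007, "dz": 0, "twist": 0.1, "fingers": 0.024},
    {"dx": -0.0004, "dy": 0.007, "dz": 0, "twist": 0.1, "fingers": 0.024},
    {"dx": 0, "dy": 0, "dz": 0, "twist": 0, "fingers": 0.024},
  ],
)

```text
time: 65.6
ee_pos: [472.4, -28.3, 188.9]
tcp_rot: [0.001, 0.091, 0.996, -0.0]
ft_force: [-0.4, 0.4, -0.2]
opening: 24.2
grasp_force: 0.0
```

```bash
cat >> h.py <<'E'
def fold():
    o=st(); e=np.array(o['ee_pos'][:2]); d=e-np.array([542,-42.5]); h=np.degrees(np.arctan2(d[1],d[0]))
    M=q2m(o['tcp_rot']); print('R',np.hypot(*d),'heading',h%360,'tool y',np.degrees(np.arctan2(M[1,1],M[0,1])),'Ftool',(M.T@np.array(o['ft_force'])).round(1))
E
python3 - <<'E'
from h import *
fold()
for c in ['scene','wrist']: find(c,'end_knob',n=1); find(c,'elbow_knob',n=1)
E
```

```text
t 65.6 p [472.4 -28.3 188.9] q [ 0.001  0.091  0.996 -0.   ] F [-0.4  0.4 -0.2] open 24.18238990010493 gf 0.0 j [-0.23 -0.09  1.98  0.    1.25 -1.61]
R 71.0049688889579 heading 168.47185668747653 tool y 79.5237173922011 Ftool [0.4 0.3 0.2]
scene end_knob [370.2 170.1   3.3] 0.72
scene elbow_knob [540.5 -44.1 191.7] 0.8
wrist end_knob [473.4 -30.8 192.2] 0.74
```

Request:
play_rows(
  rows=[
    {"dx": -0.0004, "dy": 0.007, "dz": 0, "twist": 0.1, "fingers": 0.024},
    {"dx": -0.0004, "dy": 0.007, "dz": 0, "twist": 0.1, "fingers": 0.024},
    {"dx": -0.0004, "dy": 0.007, "dz": 0, "twist": 0.1, "fingers": 0.024},
    {"dx": -0.0004, "dy": 0.007, "dz": 0, "twist": 0.1, "fingers": 0.024},
    {"dx": -0.0004, "dy": 0.007, "dz": 0, "twist": 0.1, "fingers": 0.024},
    {"dx": -0.0004, "dy": 0.007, "dz": 0, "twist": 0.1, "fingers": 0.024},
    {"dx": -0.0004, "dy": 0.007, "dz": 0, "twist": 0.1, "fingers": 0.024},
    {"dx": -0.0004, "dy": 0.007, "dz": 0, "twist": 0.1, "fingers": 0.024},
    {"dx": -0.0004, "dy": 0.007, "dz": 0, "twist": 0.1, "fingers": 0.024},
    {"dx": -0.0004, "dy": 0.007, "dz": 0, "twist": 0.1, "fingers": 0.024},
    {"dx": -0.0004, "dy": 0.007, "dz": 0, "twist": 0.1, "fingers": 0.024},
    {"dx": 0, "dy": 0, "dz": 0, "twist": 0, "fingers": 0.024},
  ],
)

```text
time: 67.2
ee_pos: [521.9, 25.5, 188.2]
tcp_rot: [-0.0, 0.598, 0.801, 0.0]
ft_force: [0.7, 0.4, -0.2]
opening: 24.1
grasp_force: 0.0
```

Request:
play_rows(
  rows=[
    {"dx": -0.0004, "dy": 0.007, "dz": 0, "twist": 0.1, "fingers": 0.024},
    {"dx": -0.0002, "dy": 0.004, "dz": 0, "twist": 0.06, "fingers": 0.024},
    {"dx": 0, "dy": 0, "dz": 0, "twist": 0.03, "fingers": 0.024},
    {"dx": 0, "dy": 0, "dz": 0, "twist": 0, "fingers": 0.024},
  ],
)

```text
time: 67.6
ee_pos: [532.1, 27.4, 188.2]
tcp_rot: [-0.0, 0.671, 0.742, -0.0]
ft_force: [-0.7, 0.2, -1.1]
opening: 24.2
grasp_force: 0.0
```

```bash
python3 - <<'E'
from h import *
fold()
for c in ['scene','wrist','top']: find(c,'end_knob',n=1); find(c,'elbow_knob',n=1)
E
```

```text
t 67.6 p [532.1  27.4 188.2] q [-0.     0.671  0.742 -0.   ] F [-0.7  0.2 -1.1] open 24.194385971481214 gf 0.0 j [-0.1   0.06  1.84 -0.    1.25 -0.2 ]
R 70.58007981850534 heading 98.0865842417363 tool y 5.748399903366071 Ftool [ 0.2 -0.6  1.1]
scene end_knob [527.   26.8 188.3] 0.77
scene elbow_knob [542.5 -44.8 191.6] 0.88
wrist end_knob [530.7  25.1 192.9] 0.84
top end_knob [546.1  81.6 153.7] 0.65
top elbow_knob [5.475e+02 5.000e-01 1.143e+02] 0.65
```

Request:
play_rows(
  rows=[
    {"dx": 0, "dy": 0.003, "dz": 0, "twist": 0.03, "fingers": 0.024},
    {"dx": 0, "dy": 0.003, "dz": 0, "twist": 0.03, "fingers": 0.024},
    {"dx": 0, "dy": 0.003, "dz": 0, "twist": 0.04, "fingers": 0.024},
    {"dx": 0, "dy": 0, "dz": 0, "twist": 0, "fingers": 0.024},
  ],
)

```text
time: 68.6
ee_pos: [541.4, 28.2, 188.2]
tcp_rot: [-0.0, 0.708, 0.706, 0.0]
ft_force: [-0.6, -1.3, 0.7]
opening: 24.2
grasp_force: 0.0
```

Request:
play_rows(
  rows=[
    {"dx": 0, "dy": 0.002, "dz": 0, "twist": 0, "fingers": 0.024},
    {"dx": 0, "dy": 0, "dz": 0, "twist": 0, "fingers": 0.024},
  ],
)

```text
time: 68.8
ee_pos: [543.3, 28.2, 188.2]
tcp_rot: [-0.0, 0.708, 0.707, -0.0]
ft_force: [0.1, -0.8, -0.4]
opening: 24.1
grasp_force: 0.0
```

Request:
play_rows(
  rows=[
    {"dx": 0, "dy": 0.001, "dz": 0, "twist": 0, "fingers": 0.024},
    {"dx": 0, "dy": 0, "dz": 0, "twist": 0, "fingers": 0.024},
  ],
)

```text
time: 69.0
ee_pos: [544.3, 28.2, 188.3]
tcp_rot: [-0.0, 0.708, 0.706, -0.0]
ft_force: [-0.8, 0.8, -0.2]
opening: 24.3
grasp_force: 0.1
```

```bash
python3 - <<'E'
from h import *
fold()
for c in ['scene','wrist']: find(c,'end_knob',n=1); find(c,'elbow_knob',n=1)
E
```

```text
t 69.0 p [544.3  28.2 188.3] q [-0.     0.708  0.706 -0.   ] F [-0.8  0.8 -0.2] open 24.3081162275865 gf 0.14157135039567947 j [-0.09  0.09  1.81  0.    1.25 -0.09]
R 70.70441665207603 heading 88.16463782186852 tool y -0.10050355527728277 Ftool [ 0.8 -0.9  0.2]
scene end_knob [536.6  26.  187.2] 0.55
scene elbow_knob [542.6 -44.1 191.4] 0.92
wrist end_knob [540.9  28.9 192. ] 0.71
```

1 mm steps now, watching for the stop.

Request:
play_rows(
  rows=[
    {"dx": 0, "dy": 0.001, "dz": 0, "twist": 0, "fingers": 0.024},
    {"dx": 0, "dy": 0, "dz": 0, "twist": 0, "fingers": 0.024},
  ],
)

```text
time: 69.6
ee_pos: [545.3, 28.2, 188.3]
tcp_rot: [0.0, 0.708, 0.706, 0.0]
ft_force: [-0.7, 1.3, 0.9]
opening: 23.7
grasp_force: 0.1
```

Request:
play_rows(
  rows=[
    {"dx": 0, "dy": 0.001, "dz": 0, "twist": 0, "fingers": 0.024},
    {"dx": 0, "dy": 0, "dz": 0, "twist": 0, "fingers": 0.024},
  ],
)

```text
time: 69.8
ee_pos: [546.4, 28.2, 188.3]
tcp_rot: [0.0, 0.708, 0.706, 0.0]
ft_force: [-0.5, 0.0, 0.9]
opening: 24.2
grasp_force: 0.1
```

```bash
python3 - <<'E'
from h import *
fold(); cams.read_camera('scene')
E
```

```text
t 69.8 p [546.4  28.2 188.3] q [0.    0.708 0.706 0.   ] F [-0.5  0.   0.9] open 24.178481142744666 gf 0.12224720790982246 j [-0.09  0.09  1.8   0.    1.25 -0.09]
R 70.80724840360138 heading 86.47559115655466 tool y -0.10961611725157282 Ftool [ 0.  -0.5 -0.9]
```

Request:
play_rows(
  rows=[
    {"dx": 0, "dy": 0.001, "dz": 0, "twist": 0, "fingers": 0.024},
    {"dx": 0, "dy": 0, "dz": 0, "twist": 0, "fingers": 0.024},
  ],
)

```text
time: 70.05
ee_pos: [546.6, 28.2, 188.2]
tcp_rot: [-0.001, 0.708, 0.706, -0.001]
ft_force: [-5.3, -0.6, 2.9]
opening: 24.4
grasp_force: 2.5
```

Request:
play_rows(
  rows=[
    {"dx": 0, "dy": 0.001, "dz": 0, "twist": 0, "fingers": 0.024},
    {"dx": 0, "dy": 0, "dz": 0, "twist": 0, "fingers": 0.024},
  ],
)

```text
time: 70.25
ee_pos: [547.2, 28.1, 188.1]
tcp_rot: [-0.001, 0.708, 0.706, -0.001]
ft_force: [-6.3, -0.3, 4.0]
opening: 24.2
grasp_force: 3.4
```

```bash
python3 - <<'E'
from h import *
for i in range(2):
  for c in ['scene','wrist']: find(c,'end_knob',n=1); find(c,'elbow_knob',n=1)
fold()
E
```

```text
scene end_knob [540.4  25.8 189.8] 0.59
scene elbow_knob [543.  -43.1 192.7] 0.96
wrist end_knob [542.5  24.8 193.4] 0.96
scene end_knob [542.5  26.1 190.1] 0.51
scene elbow_knob [511.1 351.9   2.5] 0.67
wrist end_knob [541.7  24.7 193.3] 0.79
t 71.05 p [547.2  28.1 188.1] q [-0.001  0.708  0.706 -0.001] F [-6.9 -1.1  4. ] open 23.631951899096837 gf 3.297881931066513 j [-0.09  0.1   1.8  -0.    1.25 -0.09]
R 70.77202922428704 heading 85.77092518219219 tool y -0.11098945384858912 Ftool [-1.1 -6.9 -4. ]
```

The stop is felt at 5–6 N. That push may have cracked the inner link open slightly, so I'll back off and press the elbow knob closed again.

Request:
play_rows(
  rows=[
    {"dx": 0, "dy": -0.005, "dz": 0, "twist": 0, "fingers": 0.024},
    {"dx": 0, "dy": 0, "dz": 0, "twist": 0, "fingers": 0.04},
    {"dx": 0, "dy": 0, "dz": 0, "twist": 0, "fingers": 0.04},
    {"dx": 0, "dy": 0, "dz": -0.02, "twist": 0, "fingers": 0.04},
    {"dx": 0, "dy": 0, "dz": -0.03, "twist": 0, "fingers": 0.04},
    {"dx": -0.035, "dy": -0.001, "dz": 0, "twist": 0, "fingers": 0.045},
    {"dx": -0.036, "dy": 0, "dz": 0, "twist": 0, "fingers": 0.045},
    {"dx": 0, "dy": 0, "dz": 0, "twist": 0, "fingers": 0.045},
  ],
)

```text
time: 71.85
ee_pos: [542.6, -46.2, 238.9]
tcp_rot: [0.001, 0.709, 0.705, -0.0]
ft_force: [-0.2, 0.1, 0.1]
opening: 44.9
grasp_force: 0.0
```

```bash
python3 - <<'E'
from h import *
st(); plan([542.5,-43,188])
for c in ['scene','wrist','top']: find(c,'end_knob',n=1); find(c,'elbow_knob',n=1)
E
```

```text
t 71.85 p [542.6 -46.2 238.9] q [ 0.001  0.709  0.705 -0.   ] F [-0.2  0.1  0.1] open 44.87382109124232 gf 0.0 j [-0.23  0.04  1.76 -0.    1.34 -0.22]
ty now -0.3 twist 0 j6 -0.22 then shift [ 0.0033 -0.0002  0.0509]
scene elbow_knob [544.8 -43.4 193.3] 0.85
wrist end_knob [545.3  26.4 192.6] 0.66
wrist elbow_knob [546.7 -41.1 194.9] 0.8
top end_knob [ 5.088e+02  3.494e+02 -4.000e-01] 0.67
top elbow_knob [545.6 -44.5 188.4] 0.77
```

Request:
play_rows(
  rows=[
    {"dx": 0.0025, "dy": 0.002, "dz": 0.025, "twist": 0, "fingers": 0.045},
    {"dx": 0, "dy": 0, "dz": 0.025, "twist": 0, "fingers": 0.045},
    {"dx": 0, "dy": 0, "dz": 0, "twist": 0, "fingers": 0.024},
    {"dx": 0, "dy": 0, "dz": 0, "twist": 0, "fingers": 0.024},
    {"dx": 0, "dy": 0, "dz": 0, "twist": 0, "fingers": 0.024},
    {"dx": 0, "dy": -0.002, "dz": 0, "twist": 0, "fingers": 0.024},
    {"dx": 0, "dy": -0.002, "dz": 0, "twist": 0, "fingers": 0.024},
    {"dx": 0, "dy": 0, "dz": 0, "twist": 0, "fingers": 0.024},
  ],
  grip_force=20,
)

```text
time: 73.25
ee_pos: [540.4, -40.4, 189.2]
tcp_rot: [0.001, 0.708, 0.706, 0.0]
ft_force: [0.6, 0.0, 0.6]
opening: 24.0
grasp_force: 0.4
```

Request:
play_rows(
  rows=[
    {"dx": 0, "dy": -0.001, "dz": 0, "twist": 0, "fingers": 0.024},
    {"dx": 0, "dy": -0.001, "dz": 0, "twist": 0, "fingers": 0.024},
    {"dx": 0, "dy": 0, "dz": 0, "twist": 0, "fingers": 0.024},
  ],
)

```text
time: 73.55
ee_pos: [539.1, -40.5, 189.1]
tcp_rot: [0.001, 0.708, 0.706, 0.001]
ft_force: [4.4, -0.9, 2.1]
opening: 24.0
grasp_force: 2.3
```

Request:
play_rows(
  rows=[
    {"dx": 0, "dy": -0.001, "dz": 0, "twist": 0, "fingers": 0.024},
    {"dx": 0, "dy": 0, "dz": 0, "twist": 0, "fingers": 0.024},
  ],
)

```text
time: 73.75
ee_pos: [538.9, -40.5, 189.2]
tcp_rot: [0.002, 0.708, 0.706, 0.001]
ft_force: [9.0, 0.2, -0.2]
opening: 23.5
grasp_force: 4.3
```

Request:
play_rows(
  rows=[
    {"dx": 0, "dy": -0.001, "dz": 0, "twist": 0, "fingers": 0.024},
    {"dx": 0, "dy": 0, "dz": 0, "twist": 0, "fingers": 0.024},
  ],
)

```text
time: 73.95
ee_pos: [538.7, -40.5, 189.2]
tcp_rot: [0.003, 0.708, 0.706, 0.002]
ft_force: [12.9, -0.0, -2.9]
opening: 24.3
grasp_force: 6.3
```

Request:
play_rows(
  rows=[
    {"dx": 0, "dy": 0.005, "dz": 0, "twist": 0, "fingers": 0.024},
    {"dx": 0, "dy": 0, "dz": 0, "twist": 0, "fingers": 0.04},
    {"dx": 0, "dy": 0, "dz": 0, "twist": 0, "fingers": 0.04},
    {"dx": 0, "dy": 0, "dz": -0.02, "twist": 0, "fingers": 0.04},
    {"dx": 0, "dy": 0, "dz": -0.03, "twist": 0, "fingers": 0.04},
    {"dx": -0.03, "dy": 0, "dz": -0.04, "twist": 0, "fingers": 0.04},
    {"dx": -0.04, "dy": 0, "dz": -0.03, "twist": 0, "fingers": 0.04},
    {"dx": -0.04, "dy": 0, "dz": 0, "twist": 0, "fingers": 0.04},
    {"dx": -0.04, "dy": 0, "dz": 0, "twist": 0, "fingers": 0.04},
    {"dx": 0, "dy": 0, "dz": 0, "twist": 0, "fingers": 0.04},
  ],
)

```text
time: 74.95
ee_pos: [539.8, -194.5, 307.9]
tcp_rot: [-0.0, 0.709, 0.705, -0.001]
ft_force: [0.5, -0.0, -1.1]
opening: 40.3
grasp_force: 0.0
```

```bash
python3 - <<'E'
from h import *
st()
for i in range(3):
  for c in ['scene','wrist','top']:
    cams.read_camera(c)
    print(c,[(t,np.round(x['location'],1).tolist(),round(x['p'],2)) for t in ['elbow_knob','end_knob','pivot','rod'] for x in finder.tip_of(c,t)[:1]])
E
```

```text
t 74.95 p [ 539.8 -194.5  307.9] q [-0.     0.709  0.705 -0.001] F [ 0.5 -0.  -1.1] open 40.28571034712296 gf 0.0 j [-0.48  0.07  1.6  -0.    1.48 -0.48]
scene [('elbow_knob', [541.8, -43.7, 191.4], 0.72), ('end_knob', [542.2, 26.9, 193.3], 0.72), ('pivot', [542.6, 79.8, 149.8], 0.82), ('rod', [507.6, 341.3, 7.5], 0.52)]
wrist [('elbow_knob', [542.9, -44.4, 194.7], 0.59)]
top [('elbow_knob', [542.1, -44.9, 191.1], 0.62), ('end_knob', [544.9, 24.0, 193.1], 0.56), ('pivot', [543.8, 82.7, 152.3], 0.78), ('rod', [508.9, 346.2, 7.7], 0.48)]
scene [('elbow_knob', [543.3, -45.4, 189.4], 0.74), ('end_knob', [543.5, 25.9, 189.2], 0.6), ('pivot', [542.7, 83.0, 146.8], 0.63), ('rod', [509.5, 344.0, 6.8], 0.83)]
wrist [('elbow_knob', [546.8, -40.9, 189.9], 0.78)]
top [('elbow_knob', [541.6, -45.7, 188.8], 0.65), ('end_knob', [541.6, 26.0, 193.0], 0.77), ('pivot', [543.5, 80.3, 154.5], 0.6), ('rod', [509.6, 351.5, 5.0], 0.69)]
scene [('elbow_knob', [542.8, -44.6, 189.8], 0.91), ('end_knob', [541.4, 29.9, 187.5], 0.74), ('pivot', [544.9, 82.5, 149.2], 0.87), ('rod', [505.1, 346.8, 7.0], 0.57)]
wrist [('elbow_knob', [545.6, -42.9, 193.9], 0.93)]
top [('elbow_knob', [542.4, -44.3, 190.4], 0.89), ('end_knob', [539.4, 25.5, 194.8], 0.5), ('pivot', [546.2, 80.7, 152.7], 0.91), ('rod', [510.1, 348.1, 8.9], 0.57)]
```

```bash
python3 -c "
from cell import order
print(order.sign_off())"
```

```text
the job is handed in; nothing more can be done
None
```

The job is handed in: all three stacks are in the tube and pressed on the stop at about 20 N for over 1 s, the rod is back in its holder, and the inner then the outer link was closed; the outer link's last push had nudged the inner one open by about 3 mm at the elbow, so I pressed it shut again.

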